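Set up the bench feeder for a batch of pine blanks

ROBOT

A 6-joint arm with a two-finger parallel gripper is mounted at the origin on the work surface; the furniture and walls round the work are solid. World frame = base frame: x ahead of the robot, y to its left, z up, the work surface at z = 0. Lengths are in m, angles in rad, forces in N, time in s.
With the tool pointing down it reaches from about 0.35 to 0.85 m from the base axis. Payload 8.1 kg.
Tool frame: the origin (TCP) lies midway between the tips of the shut fingers; the grasp point (between the pads) lies robot.grip_depth behind it (robot.grip_depth is the distance from the TCP to the grasp point, in m); z points along the fingers, y is the line along which they close (so a half turn about z gives the same grasp; the last joint's range is limited). The gripper opens to 93 mm and grips with 3 to 60 N. Pads are 15 mm wide; open, the fingers measure 128 mm over their backs; the gripper's body (75 mm by 188 mm) begins 65 mm behind the grasp point.
Start: joints at [1.081, 0.13, 1.488, -0, 1.523, -0.085], TCP at [0.236, 0.552, 0.219] pointing down, gripper open.
Joint ranges: [-2.96, 2.96], [-0.89, 2.26], [0.02, 2.5], [-1.34, 4.48], [0, 2.73], [-2.66, 2.66]. Speed limits (rad/s): [2.39, 2.39, 2.79, 3.14, 3.14, 3.14].

INTERFACE

Orientations are given as a rotation vector (axis times angle).
In Python, from plant import robot gives the robot as it stands.
- The arm moves only by the tool carry_out, never from a script. Its argument "rows" is a list of rows, each a list of 6 numbers: the shift along the tool's x, y, z in m, then the turn, a rotation vector about the tool's x, y, z in degrees. A call has 1 to 12 rows; each row is the pose to reach, as a shift and turn from the pose commanded when the call began, along the tool's axes at that moment; what a row does not reach only later rows make up. A row lasts 1/8 s, in which the tool goes at most 62.5 mm and 10.7 degrees, less where a joint would pass 70% of its speed; a pose out of reach is approached as far as the arm can. A call with a gripper value outside its range is refused whole. "jaw" is the closure in counts, from 0 (fully open) to 255 (shut), set as the call begins (left out, the last holds). The fingers move at their own pace and stop on an object; "force" is the grip in N (left out, the last holds). Time passes only in rows, so rows that repeat a pose let the fingers close. It gives the time, the measured TCP pose, the force, the opening and the grip force at its end, in the units of the state.
- robot.read_state(): the state, without advancing time (a new reading comes with each control period).
- robot.read_camera(name): name is "side" or "top" or "wrist"; returns the picture (384x512x3 uint8, red, green, blue); there is no depth.
- robot.camera_model(name): a dict with "fx", "fy", "cx", "cy" (pixels), "R" (3x3) and "t" (3): a world point X has camera coordinates R X + t; the wrist camera has in their place "mount" (4x4, takes a point from camera to tool coordinates, whose origin is the TCP and whose axes are the flange's). Camera axes: x right, y down, z forward; pixel columns grow to the right and rows downward; lengths in m; the calibration is good to about 2 mm. The wrist camera is an equidistant fisheye: a pixel r from the principal point sees the ray r / f radians off the axis. A picture is of the moment at which its call begins: read the wrist's pose just before it. camera_model takes no time and is no camera call.
- robot.close_job(): hands the job in; it is judged then, once.
Trained networks look in the newest picture that a camera, given by its name, has taken for a name from the list of things; names that differ only in an ending like _2 or _b are one class to them, and where a whole thing is asked for, a point or a joint stands for the part that bears it (a point fixed in the world has none). Each returns a list of dicts, best first, with "conf" (0 to 1); they miss things now and then, are a little off and sometimes report something else, mostly with a low value. They report only what shows in the picture. A call takes as long as a camera call.
- robot.outline_of(camera, target): "pixels" (384x512 bool, what is visible of it) and "pixel" ([column, row] in pixels, amid what is visible of it).
The state is a dict: "t": time; "q": joint angles; "dq": joint speeds; "joint_torque": joint torques, N m; "tool_pos": TCP position; "orientation": TCP orientation; "force": force on the tool from outside, world axes, zero at the start; "wrist_torque": the same for the moment, N m; "opening": finger opening in m; "gripper_force": force on a finger pad.
Only numpy, scipy, OpenCV 4.12 (cv2) and the standard library are available. Lean on these libraries where they do the work, as an engineer would, in place of code of your own. Each camera call takes 0.05 s, during which the arm holds its last target. There are 200 camera calls.

TASK

Set up the bench feeder for this batch: first swing the steel brace that lies over its tray all the way out to the right-hand side until it clicks into its end detent, then put every small square-cut pine blank down in the tray, each resting on the tray's floor and none on another or on the rim. Then turn the selector clockwise from off by one click for each blank in the batch, and last turn the pulley by its rim until its engraved mark faces the fixed pointer. Leave the larger bevelled block and all the other things where they are.

Things in the scene. Friction and masses are not known exactly. Their poses are not given: they have to be found in the camera images.
- machine: Bench feeder bolted to the table: a dark base plate 160 x 400 mm with a grey console box (top face 60 mm above the table) on its left half and an open loading tray on its right half, seen from the robot. Origin: centre of the base plate's underside. Its x axis points away from the robot to the machine's rear, y to its left (console), z up. Fixed.
- tray_floor (a point): Centre of the tray's inner floor, 16 mm above the table; axes as the machine's. The tray is 150 mm inside along x and 187 mm inside along y, walls 4 mm thick, their tops 29 mm above the floor.
- brace (a joint): Angle of the flat steel brace, rad, growing counter-clockwise seen from above. At 0 it points along the machine's +y, across the tray; it has three detents: 0, 0.80 (half-way, still over the tray) and the end detent at 1.60, where it lies on the right-hand side of the tray pointing back along the machine's -x. It starts in one of the first two. Each hump between them takes about 1 N at the post; past a hump (0.4 and 1.2) it pulls itself into the next detent. Stop at 1.64. 
- brace_hinge (a point): Top of the brace on its upright hinge axis (rear right corner of the machine), 64 mm above the table.
- brace_post (a point): Middle of the free part of the brace's black upright grip post (18 mm in diameter), 130 mm from the hinge axis, 87 mm above the table; the post's top is 16 mm higher, the top face of the brace's arm (14 mm wide) 25 mm lower.
- selector (a joint): Angle of the detented selector knob, rad, growing clockwise seen from above: 0 is off (white line towards the machine's +y, at the engraved bar), then a click every 0.5236 (30 degrees), one engraved dot each, six in all. It holds itself in the nearest click position; the peak torque between clicks is about 0.09 N m.
- selector_grip (a point): On the selector's upright axis, 86 mm above the table, at the middle of its bar grip, which is 14 mm thick, 50 mm long and 30 mm high (top 99 mm, foot of the bar 69 mm above the table). The bar lies along this point's y axis; the end with the white line is +y.
- pulley (a joint): Angle of the pulley, rad, growing counter-clockwise seen from above; 0 (or any whole turn) has its mark at the pointer. No stops, about 0.03 N m of friction, stays where it is left.
- pulley_center (a point): On the upright axis of the toothed aluminium pulley, half-way up its rim, 82 mm above the table. The rim is 64 mm in diameter and 28 mm high (68 to 96 mm above the table; the hub rises 5 mm above it).
- pulley_mark (a point): Outer end of the engraved dark mark on the pulley's top face, at the rim, 32 mm from the axis.
- pointer (a point): Tip of the low fixed steel arrow (3 mm high) on the console's top, 38 mm from the pulley's axis on the side towards the robot (machine's -x); axes as the machine's.
- bevel_block: Bystander: a larger pine block with a bevelled top, 60 x 68 x 85 mm; not a blank. Origin: centre of its underside.
- wax_tin: Bystander: round orange tin, 75 mm in diameter, 56 mm high. Origin: centre of its underside.
- blank_1_center (a point): Centre of a square-cut pine blank, 40 mm (its x) x 45 mm (its y) x 75 mm (its z), about 0.08 to 0.15 kg; three to five of these equal blanks start standing on the table, most of them left of the machine, one perhaps in front of its tray (None: this one is absent).
- blank_2_center (a point): Centre of a square-cut pine blank, 40 mm (its x) x 45 mm (its y) x 75 mm (its z), about 0.08 to 0.15 kg; three to five of these equal blanks start standing on the table, most of them left of the machine, one perhaps in front of its tray (None: this one is absent).
- blank_3_center (a point): Centre of a square-cut pine blank, 40 mm (its x) x 45 mm (its y) x 75 mm (its z), about 0.08 to 0.15 kg; three to five of these equal blanks start standing on the table, most of them left of the machine, one perhaps in front of its tray (None: this one is absent).
- blank_4_center (a point): Centre of a square-cut pine blank, 40 mm (its x) x 45 mm (its y) x 75 mm (its z), about 0.08 to 0.15 kg; three to five of these equal blanks start standing on the table, most of them left of the machine, one perhaps in front of its tray (None: this one is absent).
- blank_5_center (a point): Centre of a square-cut pine blank, 40 mm (its x) x 45 mm (its y) x 75 mm (its z), about 0.08 to 0.15 kg; three to five of these equal blanks start standing on the table, most of them left of the machine, one perhaps in front of its tray (None: this one is absent).

How it is judged:
By the outcome, as a careful person would: the job done as asked, in the order asked, and still so for the second after the job is handed in, with the robot touching nothing.
Of blank_1, blank_2, blank_3, blank_4, blank_5 only 3 to 5 are there at a start; the rules pass over those that are not, and their reading is None.
At some moment in a run one of blank_1, blank_2, blank_3, blank_4, blank_5 may be knocked a few centimetres aside while the robot is not near it.
Once in a run the grip may slacken for a moment while it holds something.
It also fails if it takes over 210 s, if anything falls off the work surface, if the arm or the gripper's body presses on something with over 40 N, if the wrist force passes 120 N, or if a joint passes its speed limit or range.

## Working session

There is one attempt and no reset: what is moved stays moved. The work goes in short steps, Python scripts to look and compute and a tool call to move; the robot and the scene stay as the last step left them, time stands still between calls to the robot, and variables do not carry over. Pictures are saved under pics/ and viewed, at most 14 in all, crops included, and the job is handed in when it is done.

Besides the shell and the picture viewer there is one more tool, called after "Emit:" by a JSON object that holds its "op" and its "data". carry_out: Moves the arm, as the interface text tells. Its arguments: {"type":"object","properties":{"rows":{"type":"array"},"jaw":{"type":"number"},"force":{"type":"number"}},"required":["rows"]}

```bash
ls; mkdir -p pics; python3 - <<'E'
from plant import robot
import cv2,numpy as np
s=robot.read_state();print(s, robot.grip_depth)
ims=[robot.read_camera(n) for n in("top","side")]
for n in("top","side","wrist"):print(n,robot.camera_model(n))
for n,i in zip(("top","side"),ims):cv2.imwrite(f"pics/{n}0.png",cv2.resize(i[:,:,::-1],(800,600)))
for n in ("top","side"):
  for t in ("machine","brace","brace_post","selector","selector_grip","pulley","pulley_center","pulley_mark","bevel_block","wax_tin","blank_1_center","brace_hinge","pointer"):
    try:
      for d in robot.outline_of(n,t):print(n,t,round(d["conf"],2),np.round(d["pixel"],1),d["pixels"].sum())
    except Exception as e:print(t,e)
E
```

```text
pics
{'t': 0.0, 'q': array([ 1.08061865e+00,  1.31154828e-01,  1.48928614e+00, -3.43968170e-05,
        1.52301112e+00, -8.54060946e-02]), 'dq': array([-2.28766267e-04, -7.37621722e-05,  1.98872199e-03, -7.72171216e-04,
        9.11838742e-04,  1.92901727e-04]), 'joint_torque': array([-4.30839987e-05, -5.59845471e+01, -4.91755807e+01,  7.69118406e-02,
        3.53105902e-02, -1.93820692e-04]), 'tool_pos': array([0.23600583, 0.55100372, 0.21758748]), 'orientation': array([-6.31379811e-01, -3.07698670e+00,  2.81553832e-03]), 'force': array([-0.2017783 , -1.51054281, -0.16540809]), 'wrist_torque': array([ 0.05585045, -0.03011005, -0.01953994]), 'gripper_force': 0.0, 'opening': 0.09297511968485152} 0.0188
top {'fx': 390.62389228392084, 'fy': 390.62389228392084, 'cx': 252.7372479327948, 'cy': 187.21212541461094, 'R': array([[ 0.02717493, -0.99949015,  0.01676225],
       [-0.98783171, -0.02941916, -0.15271875],
       [ 0.15313402, -0.01240817, -0.98812753]]), 't': array([-0.11405801,  0.50623711,  1.33444794])}
side {'fx': 483.6329100014786, 'fy': 483.6329100014786, 'cx': 253.12475487272
[... 1644 characters left out ...]
164
side selector 0.21 [318.5 215.7] 262
side selector_grip 0.56 [224.2 197.8] 189
side pulley 0.79 [254.1 200. ] 265
side pulley_center 0.48 [257.1 198.2] 261
side pulley_mark 0.84 [252.6 202.2] 236
side pulley_mark 0.47 [215.8 181.5] 297
side pulley_mark 0.2 [271.4 216.4] 4597
side bevel_block 0.87 [160.8 167.4] 377
side wax_tin 0.67 [359.5 245.2] 487
side wax_tin 0.36 [197.7 169.7] 186
side wax_tin 0.18 [255.4 200. ] 262
side wax_tin 0.17 [317.4 217.5] 272
side blank_1_center 0.76 [196.3 170.2] 201
side brace_hinge 0.82 [319.5 214.7] 290
side brace_hinge 0.61 [198.9 169.8] 195
side brace_hinge 0.36 [273.  220.2] 4379
side pointer 0.67 [271.  216.2] 4394
side pointer 0.52 [213.4 179.8] 284
```

View pics/top0.png

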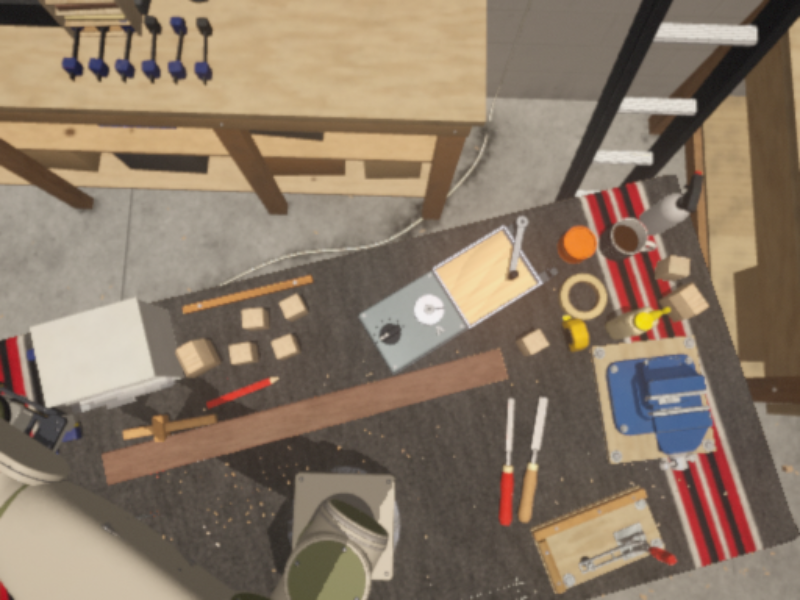

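View pics/side0.png

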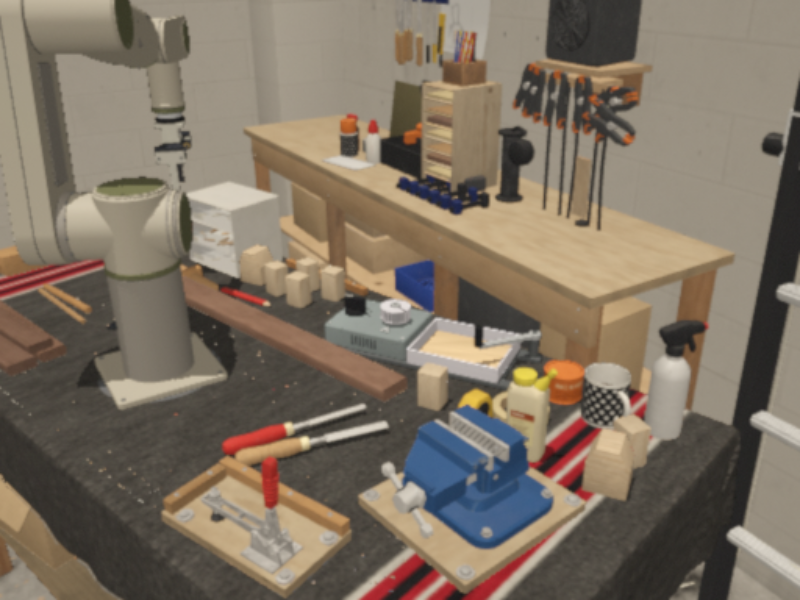

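The top view shows four blanks left of the machine at about (254,318), (292,306), (243,352) and (286,346), and one in front of the tray at (533,342). The bevelled block is at (197,357). The brace runs from the hinge at about (522,222) to the post at (512,275), so it sits in the half-way detent. The side view agrees with this.

```bash
cat > h.py <<'E'
from plant import robot
import cv2,numpy as np
from scipy.spatial.transform import Rotation as Ro
def ray(n,uv,T=None):
    m=robot.camera_model(n)
    if n!="wrist":
        d=np.array([(uv[0]-m["cx"])/m["fx"],(uv[1]-m["cy"])/m["fy"],1.])
        return -m["R"].T@m["t"],m["R"].T@d
    a=np.array([uv[0]-m["cx"],uv[1]-m["cy"]]);r=np.linalg.norm(a)+1e-9;th=r/m["fx"]
    d=np.r_[np.sin(th)*a/r,np.cos(th)]
    M=T@m["mount"];return M[:3,3],M[:3,:3]@d
def hit(n,uv,z,T=None):
    o,d=ray(n,uv,T);return o+d*(z-o[2])/d[2]
def proj(n,X,T=None):
    m=robot.camera_model(n);X=np.asarray(X,float)
    if n!="wrist":
        c=m["R"]@X+m["t"];return np.array([m["cx"]+m["fx"]*c[0]/c[2],m["cy"]+m["fy"]*c[1]/c[2]])
    M=np.linalg.inv(T@m["mount"]);c=M[:3,:3]@X+M[:3,3]
    r=np.hypot(c[0],c[1])+1e-9;th=np.arctan2(r,c[2]);return np.array([m["cx"],m["cy"]])+m["fx"]*th*c[:2]/r
def T(s=None):
    s=s or robot.read_state();M=np.eye(4);M[:3,:3]=Ro.from_rotvec(s["orientation"]).as_matrix();M[:3,3]=s["tool_pos"];return M
def rel(x,y,z,yaw,s=None):
    """tool-frame shift+turn(deg) to tool-down pose with closing line (tool y) at world yaw (mod 180)"""
    M=T(s);out=[]
    c,sn=np.cos(yaw),np.sin(yaw);cand=[]
    for k in(1,-1):
        Y=k*np.array([c,sn,0]);Z=np.array([0,0,-1.]);G=np.c_[np.cross(Y,Z),Y,Z]
        cand.append(np.degrees(Ro.from_matrix(M[:3,:3].T@G).as_rotvec()))
    cand.sort(key=np.linalg.norm)
    sh=M[:3,:3].T@(np.array([x,y,z])-M[:3,3])
    return np.round(sh*1000,1),np.round(cand[0],1),"q6",robot.read_state()["q"][5].round(2)
E
python3 - <<'E'
from h import *
k=.64
f=lambda u,v,z:np.round(hit("top",(u*k,v*k),z)[:2],3)
for nm,u,v,z in[("trayRR",503,228,.045),("trayFR",541,285,.045),("trayRL",433,273,.045),("trayFL",470,326,.045),("conRL",360,318,.06),("conFL",394,370,.06),("hinge",522,222,.064),("post",512,274,.1),("sel",389,333,.099),("pul",429,309,.096),("b1",253,317,.075),("b2",292,305,.075),("b3",242,351,.075),("b4",286,345,.075),("b5",531,340,.075),("bev",195,355,.085),("tin",578,243,.056)]:print(nm,f(u,v,z))
M=T();print(M.round(3))
for t in[(.55,.1,.42),(.45,.3,.4)]:print(rel(*t,0))
E
```

```text
trayRR [ 0.665 -0.343]
trayFR [ 0.535 -0.429]
trayRL [ 0.556 -0.184]
trayFL [ 0.438 -0.269]
conRL [ 0.447 -0.024]
conFL [ 0.336 -0.102]
hinge [ 0.675 -0.382]
post [ 0.548 -0.352]
sel [ 0.412 -0.089]
pul [ 0.467 -0.173]
b1 [0.441 0.207]
b2 [0.47  0.124]
b3 [0.367 0.226]
b4 [0.382 0.133]
b5 [ 0.408 -0.398]
bev [0.355 0.323]
tin [ 0.633 -0.511]
[[-0.919  0.394 -0.     0.236]
 [ 0.394  0.919  0.     0.552]
 [ 0.     0.    -1.     0.219]
 [ 0.     0.     0.     1.   ]]
(array([-466.2, -291.5, -201.4]), array([ 0. , -0. , 66.8]), 'q6', np.float64(-0.09))
(array([-295.5, -147. , -181.3]), array([ 0. , -0. , 66.8]), 'q6', np.float64(-0.09))
```

```bash
python3 - <<'E'
from h import *
print(rel(.42,.17,.36,np.radians(22)));print(rel(.236,.552,.36,np.radians(66.8)))
E
```

```text
(array([-319.1, -278.3, -141.4]), array([ 0. , -0. , 44.8]), 'q6', np.float64(-0.09))
(array([   0.5,    0.3, -141.3]), array([ 0., -0.,  0.]), 'q6', np.float64(-0.09))
```

Emit:
{"op": "carry_out", "data": {"rows": [[0,0,-0.06,0,0,0],[0,0,-0.12,0,0,0],[-0.04,-0.035,-0.14,0,0,5],[-0.08,-0.07,-0.14,0,0,12],[-0.12,-0.105,-0.14,0,0,20],[-0.16,-0.14,-0.14,0,0,28],[-0.2,-0.175,-0.14,0,0,36],[-0.24,-0.21,-0.14,0,0,45],[-0.28,-0.245,-0.14,0,0,45],[-0.32,-0.28,-0.14,0,0,45],[-0.32,-0.28,-0.14,0,0,45],[-0.32,-0.28,-0.14,0,0,45]], "jaw": 0}}

```text
t: 2.9
tool_pos: [0.4201, 0.1683, 0.3587]
orientation: [-1.762, -2.6, -0.001]
force: [-1.1, 1.1, 0.3]
opening: 0.0929
gripper_force: 0.0
```

```bash
python3 - <<'E'
from h import *
s=robot.read_state();i=robot.read_camera("wrist");M=T(s)
np.savez("v1.npz",M=M,i=i);print(s["tool_pos"],s["q"].round(2))
cv2.imwrite("pics/w1.png",cv2.resize(i[:,:,::-1],(800,600)))
for t in ("blank_1_center","bevel_block"):
  for d in robot.outline_of("wrist",t):print(t,round(d["conf"],2),np.round(d["pixel"],1),d["pixels"].sum())
for nm,p in dict(b1=(.441,.207),b2=(.47,.124),b3=(.367,.226),b4=(.382,.133)).items():print(nm,proj("wrist",(*p,.075),M).round())
print(rel(.48,-.22,.36,np.radians(-25)))
E
```

```text
[0.42007981 0.16828737 0.35874663] [ 0.27 -0.28  1.63  0.    1.8  -0.11]
blank_1_center 0.93 [272.7 128.8] 847
bevel_block 0.93 [249.5  41.9] 1790
b1 [275. 135.]
b2 [272. 190.]
b3 [234. 105.]
b4 [222. 165.]
(array([-383.6,  -89.4,   -1.4]), array([-0. , -0. , 46.9]), 'q6', np.float64(-0.11))
```

View pics/w1.png

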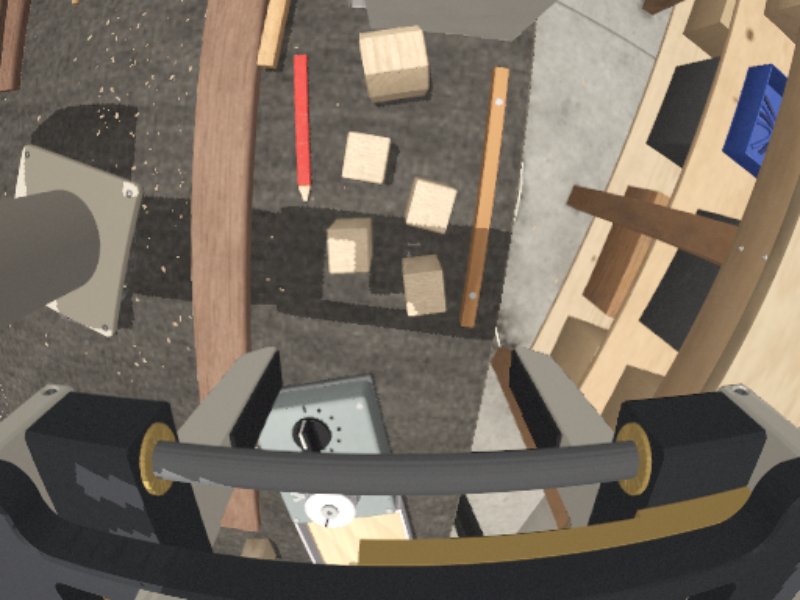

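The wrist view shows the bevelled block at (395,65) and four blanks at about (366,157), (432,204), (349,247) and (424,285). The console comes next.

Emit:
{"op": "carry_out", "data": {"rows": [[-0.05,-0.01,-0.02,0,0,5],[-0.1,-0.02,-0.04,0,0,10],[-0.15,-0.03,-0.04,0,0,16],[-0.2,-0.04,-0.04,0,0,22],[-0.25,-0.055,-0.04,0,0,28],[-0.3,-0.07,-0.04,0,0,34],[-0.35,-0.08,-0.04,0,0,40],[-0.4,-0.09,-0.04,0,0,46],[-0.435,-0.09,-0.04,0,0,47],[-0.435,-0.09,-0.04,0,0,47],[-0.435,-0.09,-0.04,0,0,47]]}}

```text
t: 4.42
tool_pos: [0.4986, -0.2678, 0.3986]
orientation: [-2.65, -1.686, -0.0]
force: [1.3, 0.2, 0.7]
opening: 0.0931
gripper_force: 0.0
```

```bash
python3 - <<'E'
from h import *
s=robot.read_state();i=robot.read_camera("wrist");M=T(s)
np.savez("v2.npz",M=M,i=i);print(s["tool_pos"],s["q"].round(2))
cv2.imwrite("pics/w2.png",cv2.resize(i[:,:,::-1],(800,600),interpolation=cv2.INTER_CUBIC))
for t in ("machine","brace","selector","pulley","blank_1_center"):
  for d in robot.outline_of("wrist",t):print(t,round(d["conf"],2),np.round(d["pixel"],1),d["pixels"].sum())
E
```

```text
[ 0.49857449 -0.26777984  0.3986003 ] [-0.58  0.04  1.26  0.    1.84 -0.15]
machine 0.3 [331.9 174. ] 848
brace 0.97 [332.  169.2] 869
selector 0.57 [165.6  75.9] 628
pulley 0.76 [209.4 105.9] 1273
blank_1_center 0.74 [211.1 105.6] 1270
blank_1_center 0.32 [248.7 120.5] 19426
```

View pics/w2.png

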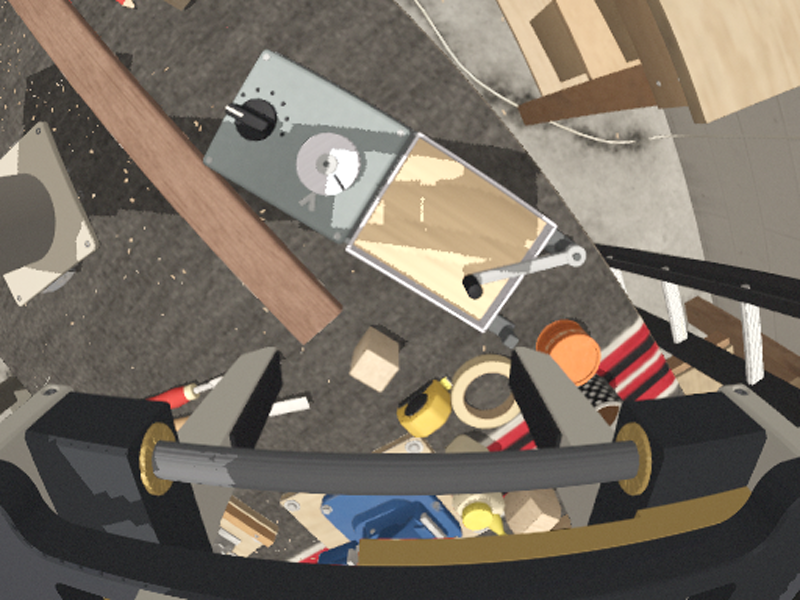

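The view shows the tray's rim corners at (417,134), (556,225), (487,331) and (346,247), the hinge at (577,257) and the post top at (472,284). The pulley hub is at (326,163), its mark end at (344,189), the selector at (250,120) and the fifth blank at (378,358).

```bash
python3 - <<'E'
from h import *
v=np.load("v2.npz");M=v["M"];k=.64
P={}
for nm,u,vv,z in[("RL",417,134,.045),("RR",556,225,.045),("FR",487,331,.045),("FL",346,247,.045),("conRL",266,50,.06),("conFL",205,162,.06),("conRR",414,135,.06),("hinge",577,257,.064),("post",472,282,.103),("selend",228,108,.099),("hub",326,163,.101),("mark",344,189,.096),("pointer",316,196,.063)]:
    P[nm]=hit("wrist",(u*k,vv*k),z,M)[:2]
    print(nm,P[nm].round(4))
ang=lambda d:np.degrees(np.arctan2(d[1],d[0])).round(1)
print("x:",ang(P["RL"]-P["FL"]),ang(P["RR"]-P["FR"]),"y:",ang(P["RL"]-P["RR"])-90,ang(P["FL"]-P["FR"])-90,ang(P["conRL"]-P["conFL"]))
for a,b in("RL","RR"),("FL","FR"),("RL","FL"),("RR","FR"),("hinge","post"):print(a,b,np.linalg.norm(P[a]-P[b]).round(4))
c=(P["RL"]+P["RR"]+P["FL"]+P["FR"])/4;print("tray c",c)
th=np.radians(34.5);X=np.array([np.cos(th),np.sin(th)]);Y=np.array([-X[1],X[0]])
for n in P:print(n,"rel tray",((P[n]-c)@X).round(4),((P[n]-c)@Y).round(4))
d=P["post"]-P["hinge"];print("brace ang",ang(d)); d=P["mark"]-P["hub"];print("mark",ang(d),np.linalg.norm(d)); print("pt",ang(P["pointer"]-P["hub"]))
# crop console
i=v["i"][:,:,::-1][20:150,100:280];cv2.imwrite("pics/c2.png",cv2.resize(i,(800,578),interpolation=cv2.INTER_CUBIC))
E
```

```text
RL [ 0.5642 -0.1828]
RR [ 0.6711 -0.3425]
FR [ 0.5458 -0.4295]
FL [ 0.4375 -0.2644]
conRL [ 0.4572 -0.023 ]
conFL [ 0.338  -0.1019]
conRR [ 0.56   -0.1828]
hinge [ 0.6772 -0.3827]
post [ 0.5501 -0.3449]
selend [ 0.4015 -0.0711]
hub [ 0.4676 -0.1711]
mark [ 0.4716 -0.2027]
pointer [ 0.4363 -0.1967]
x: 32.8 34.8 y: 33.8 33.3 33.5
RL RR 0.1922
FL FR 0.1975
RL FL 0.1507
RR FR 0.1526
hinge post 0.1326
tray c [ 0.55462973 -0.30479829]
RL rel tray 0.077 0.0951
RR rel tray 0.0746 -0.097
FR rel tray -0.0779 -0.0977
FL rel tray -0.0737 0.0997
conRL rel tray 0.0793 0.2874
conFL rel tray -0.0636 0.2899
conRR rel tray 0.0735 0.0976
hinge rel tray 0.0569 -0.1337
post rel tray -0.0264 -0.0305
selend rel tray 0.0061 0.2793
hub rel tray 0.004 0.1595
mark rel tray -0.0106 0.1312
pointer rel tray -0.0363 0.1561
brace ang 163.4
mark -82.7 0.03185848978664162
pt -140.6
```

View pics/c2.png

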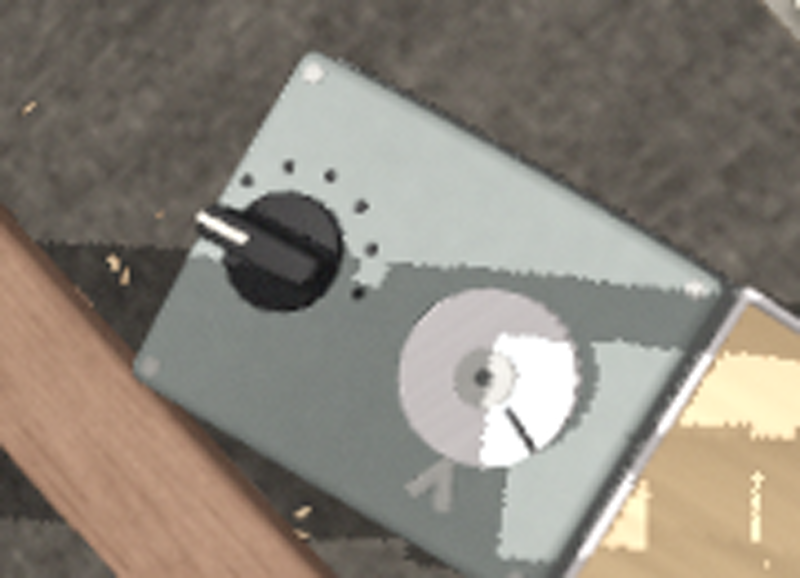

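The console crop shows the selector in off, with its white line at +y, and the pulley mark well away from the pointer. I'll start with the brace.

```bash
cat >> h.py <<'E'
YAW=np.radians(33.6);H=np.array([.6772,-.3827])
def post(a,r=.13):
    t=YAW+np.pi/2+a;return H+r*np.array([np.cos(t),np.sin(t)])
E
python3 - <<'E'
from h import *
p=post(.8);print(p,post(1.6));print(rel(*p,.12,YAW+np.pi+.8));print(rel(*p,.075,YAW+np.pi+.8))
# other post estimates: outline of brace in top cam & wrist
M=np.load("v2.npz")["M"]
print(proj("wrist",(*p,.103),M)/.64,proj("wrist",(*p,.062),M)/.64,proj("top",(*p,.103))/.64)
E
```

```text
[ 0.54940315 -0.35886801] [ 0.57106705 -0.45777194]
(array([-60.2,  84.5, 279.3]), array([ 0. , -0. , 75.4]), 'q6', np.float64(-0.15))
(array([-60.2,  84.4, 324.3]), array([ 0. , -0. , 75.4]), 'q6', np.float64(-0.15))
[476.35237489 293.9156158 ] [470.37341402 283.13359789] [515.60101042 273.27740097]
```

Emit:
{"op": "carry_out", "data": {"rows": [[-0.015,0.02,0.0,0,0,10],[-0.03,0.04,0.03,0,0,20],[-0.045,0.06,0.06,0,0,30],[-0.06,0.0845,0.1,0,0,40],[-0.06,0.0845,0.15,0,0,50],[-0.06,0.0845,0.2,0,0,60],[-0.06,0.0845,0.24,0,0,70],[-0.06,0.0845,0.27,0,0,75.5],[-0.06,0.0845,0.27,0,0,75.5],[-0.06,0.0845,0.3,0,0,75.5],[-0.06,0.0845,0.324,0,0,75.5],[-0.06,0.0845,0.324,0,0,75.5]]}}

```text
t: 6.22
tool_pos: [0.5486, -0.3589, 0.0744]
orientation: [-3.127, 0.289, 0.002]
force: [0.7, 0.0, 0.0]
opening: 0.0927
gripper_force: 0.0
```

Emit:
{"op": "carry_out", "data": {"rows": [[0,0,0,0,0,0],[0,0,0,0,0,0],[0,0,0,0,0,0],[0,0,0,0,0,0],[0,0,0,0,0,0],[0,0,0,0,0,0]], "jaw": 255, "force": 5}}

```text
t: 6.98
tool_pos: [0.549, -0.3594, 0.0746]
orientation: [-3.128, 0.293, 0.0]
force: [0.7, 0.2, -0.9]
opening: 0.0374
gripper_force: 0.0
```

```bash
python3 - <<'E'
from h import *
s=robot.read_state();print(s["tool_pos"],s["opening"],s["gripper_force"],s["force"].round(1))
for a in np.linspace(.9,1.66,9):
  sh,r,_,_=rel(*post(a),.075,YAW+np.pi+a);print(round(a,3),sh,r)
E
```

```text
[ 0.54904283 -0.35940726  0.07455925] 0.03740704601060616 0.0 [ 0.7  0.2 -0.9]
0.9 [ 0.9 12.4 -0.4] [-0.   0.  -5.9]
0.995 [ 2.8 24.6 -0.4] [ -0.    0.  -11.3]
1.09 [ 5.8 36.6 -0.4] [ -0.    0.  -16.7]
1.185 [ 9.9 48.2 -0.4] [ -0.    0.  -22.2]
1.28 [15.1 59.4 -0.4] [ -0.    0.  -27.6]
1.375 [21.3 70.1 -0.4] [ -0.    0.  -33.1]
1.47 [28.5 80.1 -0.4] [ -0.    0.  -38.5]
1.565 [36.7 89.4 -0.5] [ -0.   0. -44.]
1.66 [45.7 97.8 -0.5] [ -0.    0.  -49.4]
```

Emit:
{"op": "carry_out", "data": {"rows": [[0,0,0,0,0,0],[0,0,0,0,0,0],[0,0,0,0,0,0],[0,0,0,0,0,0],[0,0,0,0,0,0]]}}

```text
t: 7.6
tool_pos: [0.5491, -0.3594, 0.0746]
orientation: [-3.128, 0.293, 0.0]
force: [-0.6, 0.4, -0.6]
opening: 0.0182
gripper_force: 5.0
```

Emit:
{"op": "carry_out", "data": {"rows": [[0.0009,0.0124,0,0,0,-6],[0.0028,0.0246,0,0,0,-11.3],[0.0058,0.0366,0,0,0,-16.7],[0.0099,0.0482,0,0,0,-22.2],[0.0151,0.0594,0,0,0,-27.6],[0.0213,0.0701,0,0,0,-33.1],[0.0285,0.0801,0,0,0,-38.5],[0.0367,0.0894,0,0,0,-44],[0.0415,0.0938,0,0,0,-47],[0.0415,0.0938,0,0,0,-47]]}}

```text
t: 8.85
tool_pos: [0.573, -0.4592, 0.0746]
orientation: [-2.985, -0.978, -0.001]
force: [2.1, 1.5, -0.1]
opening: 0.018
gripper_force: 5.0
```

```bash
python3 - <<'E'
from h import *
s=robot.read_state();print(s["tool_pos"],s["opening"],s["gripper_force"],s["force"].round(1))
p=s["tool_pos"][:2]-H;print(np.linalg.norm(p),np.arctan2(p[1],p[0])-YAW-np.pi/2+2*np.pi)
E
```

```text
[ 0.57302923 -0.4591959   0.07457688] 0.018038500023502702 4.999610334634781 [ 2.1  1.5 -0.1]
0.12924074816667366 1.6177634770388343
```

Emit:
{"op": "carry_out", "data": {"rows": [[0,0,0,0,0,0],[0,0,0,0,0,0],[0,0,0,0,0,0],[0,0,-0.05,0,0,0],[0,0,-0.1,0,0,0],[0,-0.03,-0.16,0,0,0],[0,-0.06,-0.22,0,0,0],[0,-0.095,-0.27,0,0,0],[0,-0.095,-0.3,0,0,0],[0,-0.095,-0.3,0,0,0],[0,-0.095,-0.3,0,0,0]], "jaw": 130}}

```text
t: 10.22
tool_pos: [0.5161, -0.3828, 0.3737]
orientation: [-2.985, -0.978, 0.001]
force: [0.2, 0.1, -0.6]
opening: 0.0455
gripper_force: 0.0
```

```bash
python3 - <<'E'
from h import *
s=robot.read_state();i=robot.read_camera("wrist");M=T(s)
np.savez("v3.npz",M=M,i=i);print(s["tool_pos"],s["q"].round(2))
cv2.imwrite("pics/w3.png",cv2.resize(i[:,:,::-1],(800,600),interpolation=cv2.INTER_CUBIC))
for t in ("brace","blank_1_center","machine"):
  for d in robot.outline_of("wrist",t):print(t,round(d["conf"],2),np.round(d["pixel"],1),d["pixels"].sum())
print("post exp",proj("wrist",(*post(1.6),.103),M)/.64,"hinge",proj("wrist",(*H,.064),M)/.64)
E
```

```text
[ 0.51611149 -0.38280104  0.37372666] [-0.72  0.24  1.08 -0.    1.82  0.22]
brace 0.7 [ 6.6 22.9] 386
brace 0.68 [311.9 109.6] 918
blank_1_center 0.57 [ 6.3 23. ] 351
blank_1_center 0.53 [17.1 63.1] 598
blank_1_center 0.32 [128.2 102.8] 1289
machine 0.9 [193.2 102. ] 20922
post exp [491.91469937 241.01661577] hinge [489.69564732 109.56330317]
```

View pics/w3.png

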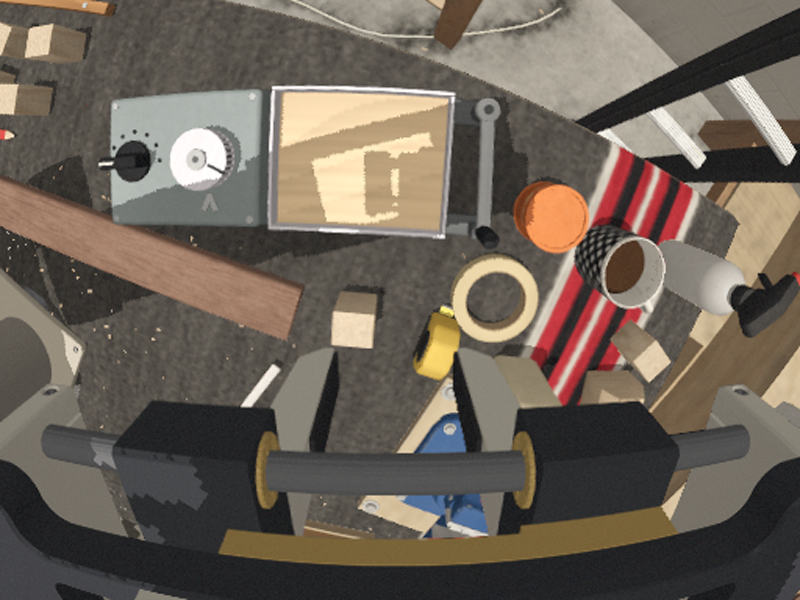

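The brace now lies along the right side of the tray: hinge (488,110), post (487,238), matching the predicted end detent. The fifth blank's top is at about (354,333). Next I'll fit the blank's pose and refine the machine's.

```bash
cat >> h.py <<'E'
from scipy.optimize import minimize
def wood(img):
    a=img.astype(int);return ((a[...,0]-a[...,2]>0.22*a[...,0]+4)&(a[...,0]>60)).astype(np.uint8)
def cub(x,y,yaw,z0=0,dx=.04,dy=.045,h=.075):
    c,s=np.cos(yaw),np.sin(yaw)
    return [(x+c*i*dx/2-s*j*dy/2,y+s*i*dx/2+c*j*dy/2,z) for i in(-1,1) for j in(-1,1) for z in(z0,z0+h)]
def sil(cam,p,M,S=4,shape=(384,512)):
    pts=np.array([proj(cam,X,M) for X in cub(*p)]);hl=cv2.convexHull(((pts+.5)*S).astype(np.int32))
    m=np.zeros((shape[0]*S,shape[1]*S),np.uint8);cv2.fillConvexPoly(m,hl,1);return m
def fit(img,M,x,y,cam="wrist",mask=None,win=45,rng=.03):
    c=proj(cam,(x,y,.0375),M).astype(int);u0,v0=max(c[0]-win,0),max(c[1]-win,0)
    w=wood(img) if mask is None else mask.astype(np.uint8)
    w=cv2.morphologyEx(w,cv2.MORPH_OPEN,np.ones((3,3),np.uint8))
    n,l,st,ce=cv2.connectedComponentsWithStats(w)
    j=[k for k in range(1,n) if st[k,4]>150];k=min(j,key=lambda k:np.hypot(*(ce[k]-c)))
    w=(l==k).astype(np.uint8)
    S=4;W=cv2.resize(w,None,fx=S,fy=S,interpolation=cv2.INTER_LINEAR)
    sl=np.s_[v0*S:(v0+2*win)*S,u0*S:(u0+2*win)*S]
    def cost(p):
        m=sil(cam,p,M)[sl];a=W[sl];return -np.sum(m&a)/np.sum(m|a)
    best=None
    for yw in np.radians(np.arange(0,180,30)):
        r=minimize(cost,[x,y,yw],method="Nelder-Mead",options=dict(initial_simplex=[[x,y,yw],[x+.012,y,yw],[x,y+.012,yw],[x,y,yw+.3]],xatol=2e-4,fatol=1e-4,maxiter=120))
        if best is None or r.fun<best.fun:best=r
    return best.x,-best.fun,st[k,4],ce[k].round(1)
E
python3 - <<'E'
from h import *
v=np.load("v3.npz");M=v["M"];k=.64
print(fit(v["i"],M,.408,-.398))
P={n:hit("wrist",(a*k,b*k),z,M)[:2] for n,a,b,z in[("RL",272,87,.045),("RR",455,94,.045),("FR",443,237,.045),("FL",268,229,.045),("hinge",488,110,.064),("hub",196,159,.101),("mark",225,174,.096),("conFL",111,222,.06),("conRL",112,100,.06)]}
for n in P:print(n,P[n].round(4))
ang=lambda d:np.degrees(np.arctan2(d[1],d[0])).round(1)
print("x:",ang(P["RL"]-P["FL"]),ang(P["RR"]-P["FR"]),"y:",ang(P["RL"]-P["RR"])-90,ang(P["FL"]-P["FR"])-90,ang(P["conRL"]-P["conFL"]),ang(P["conRL"]-P["RR"])-90)
print("c",(P["RL"]+P["RR"]+P["FL"]+P["FR"])/4,"mark",ang(P["mark"]-P["hub"]))
v=np.load("v1.npz")
for b in((.441,.207),(.47,.124),(.367,.226),(.382,.133)):print(fit(v["i"],v["M"],*b))
E
```

```text
h.py:54: RuntimeWarning: overflow encountered in scalar negative
  m=sil(cam,p,M)[sl];a=W[sl];return -np.sum(m&a)/np.sum(m|a)
Traceback (most recent call last):
  File "h.py", line 57, in fit
    r=minimize(cost,[x,y,yw],method="Nelder-Mead",options=dict(initial_simplex=[[x,y,yw],[x+.012,y,yw],[x,y+.012,yw],[x,y,yw+.3]],xatol=2e-4,fatol=1e-4,maxiter=120))
  File "h.py", line 54, in cost
    m=sil(cam,p,M)[sl];a=W[sl];return -np.sum(m&a)/np.sum(m|a)
      ~~~^^^^^^^^^
  File "h.py", line 42, in sil
    pts=np.array([proj(cam,X,M) for X in cub(*p)]);hl=cv2.convexHull(((pts+.5)*S).astype(np.int32))
                  ~~~~^^^^^^^^^
  File "h.py", line 15, in proj
    m=robot.camera_model(n);X=np.asarray(X,float)
ValueError: time passes only in moves, steps and waits
```

```bash
sed -i 's/robot.camera_model(n)/cam_(n)/; s/return -np.sum(m&a)\/np.sum(m|a)/return -float(np.sum(m\&a))\/float(np.sum(m|a))/' h.py
sed -i '3a import functools\ncam_=functools.lru_cache(None)(lambda n:robot.camera_model(n))' h.py
cat > a.py <<'E'
from h import *
v=np.load("v3.npz");M=v["M"];k=.64
print(fit(v["i"],M,.408,-.398))
P={n:hit("wrist",(a*k,b*k),z,M)[:2] for n,a,b,z in[("RL",272,87,.045),("RR",455,94,.045),("FR",443,237,.045),("FL",268,229,.045),("hinge",488,110,.064),("hub",196,159,.101),("mark",225,174,.096),("conFL",111,222,.06),("conRL",112,100,.06)]}
for n in P:print(n,P[n].round(4))
ang=lambda d:np.degrees(np.arctan2(d[1],d[0])).round(1)
print("x:",ang(P["RL"]-P["FL"]),ang(P["RR"]-P["FR"]),"y:",ang(P["RL"]-P["RR"])-90,ang(P["FL"]-P["FR"])-90,ang(P["conRL"]-P["conFL"]),ang(P["conRL"]-P["RR"])-90)
print("c",(P["RL"]+P["RR"]+P["FL"]+P["FR"])/4,"mark",ang(P["mark"]-P["hub"]))
v=np.load("v1.npz")
for b in((.441,.207),(.47,.124),(.367,.226),(.382,.133)):print(fit(v["i"],v["M"],*b))
E
python3 a.py
```

```text
(array([ 0.42610821, -0.39383561,  1.78837821]), np.float64(0.36203226913834535), np.int32(339), array([227.9, 193.8]))
RL [ 0.5662 -0.1828]
RR [ 0.6713 -0.3457]
FR [ 0.5405 -0.4283]
FL [ 0.4353 -0.2675]
hinge [ 0.6757 -0.3816]
hub [ 0.4681 -0.173 ]
mark [ 0.4713 -0.2065]
conFL [ 0.3342 -0.0975]
conRL [ 0.4573 -0.0219]
x: 32.9 32.3 y: 32.8 33.2 31.6 33.5
c [ 0.55332128 -0.30606532] mark -84.6
(array([0.441, 0.207, 0.   ]), np.float64(0.0), np.int32(1856), array([309.9, 125.1]))
(array([0.46846786, 0.12663727, 0.50900447]), np.float64(0.8740271731961483), np.int32(839), array([271.2, 181.3]))
(array([0.367, 0.226, 0.   ]), np.float64(0.0), np.int32(547), array([227.3, 152.4]))
(array([0.38089287, 0.1405994 , 0.38745374]), np.float64(0.5586501716432412), np.int32(547), array([227.3, 152.4]))
```

```bash
cat >> h.py <<'E'
def gmask(img,M,x,y,cam="wrist",R=13):
    pts=np.array([proj(cam,(x,y,z),M) for z in(.02,.055)]);g=np.full(img.shape[:2],cv2.GC_BGD,np.uint8)
    sc=1.0
    for p in pts:cv2.circle(g,tuple(int(a) for a in p),int(R*2.2),cv2.GC_PR_BGD,-1)
    for p in pts:cv2.circle(g,tuple(int(a) for a in p),R,cv2.GC_PR_FGD,-1)
    cv2.grabCut(np.ascontiguousarray(img[:,:,::-1]),g,None,np.zeros((1,65)),np.zeros((1,65)),6,cv2.GC_INIT_WITH_MASK)
    return (g&1).astype(np.uint8)
def gfit(img,M,x,y,cam="wrist",R=13):return fit(img,M,x,y,cam,gmask(img,M,x,y,cam,R))
E
cat > a.py <<'E'
from h import *
v=np.load("v3.npz");im=v["i"].copy()
def draw(im,M,p):
    pts=np.array([proj("wrist",X,M) for X in cub(*p)]);cv2.polylines(im,[cv2.convexHull(pts.astype(np.int32))],True,(255,0,0))
r=gfit(v["i"],v["M"],.408,-.398);print(r);draw(im,v["M"],r[0])
w=np.load("v1.npz");i2=w["i"].copy()
for b in((.441,.207),(.47,.124),(.367,.226),(.382,.133)):
    r=gfit(w["i"],w["M"],*b);print(r);draw(i2,w["M"],r[0])
a=cv2.resize(im[150:250,180:280],(400,400),interpolation=cv2.INTER_CUBIC);b=cv2.resize(i2[60:240,190:300],(366,600),interpolation=cv2.INTER_CUBIC)
o=np.zeros((600,766,3),np.uint8);o[:400,:400]=a;o[:,400:]=b;cv2.imwrite("pics/f3.png",o[:,:,::-1])
E
python3 a.py
```

```text
(array([ 0.40519032, -0.40516   ,  0.52247151]), np.float64(0.949616217280063), np.int32(920), array([226.1, 204.5]))
(array([0.43934865, 0.21044677, 1.7792509 ]), np.float64(0.7921063739974673), np.int32(710), array([275.7, 130.7]))
(array([0.46781485, 0.12650562, 0.50737138]), np.float64(0.9079859964330537), np.int32(871), array([271. , 181.5]))
(array([0.36331585, 0.23158767, 0.21172406]), np.float64(0.9569835769172819), np.int32(809), array([233.8, 100.3]))
(array([0.38017553, 0.13867908, 0.38796042]), np.float64(0.9541207552032992), np.int32(936), array([223.5, 156.9]))
```

View pics/f3.png

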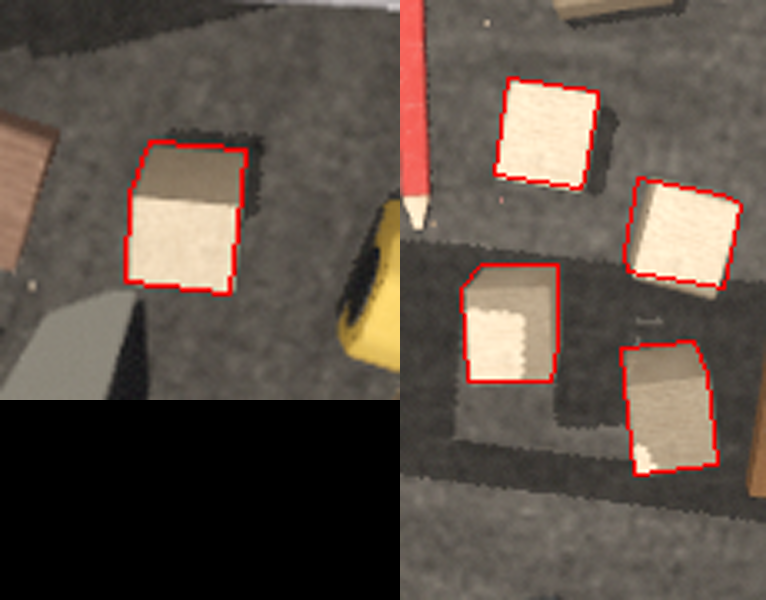

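```bash
cat >> h.py <<'E'
YAW=np.radians(33.1);C=np.array([.554,-.3055]);XM=np.array([np.cos(YAW),np.sin(YAW)]);YM=np.array([-XM[1],XM[0]])
def slot(i,j):return C+.042*i*XM+.060*j*YM
E
python3 - <<'E'
from h import *
s=robot.read_state();print(s["q"][5])
print(rel(.4052,-.4052,.11,.52));print(rel(.4052,-.4052,.035,.52))
for ij in((-1,-1),(1,-1),(-1,0),(1,0),(1,1)):print(ij,slot(*ij).round(4))
E
```

```text
0.2193977416106149
(array([-102.4,  -46.5,  262.7]), array([ -0.2,  -0.1, -83.5]), 'q6', np.float64(0.22))
(array([-102.3,  -46.2,  337.7]), array([ -0.2,  -0.1, -83.5]), 'q6', np.float64(0.22))
(-1, -1) [ 0.5516 -0.3787]
(1, -1) [ 0.622  -0.3328]
(-1, 0) [ 0.5188 -0.3284]
(1, 0) [ 0.5892 -0.2826]
(1, 1) [ 0.5564 -0.2323]
```

Emit:
{"op": "carry_out", "data": {"rows": [[-0.01,-0.005,0.0,0,0,-10],[-0.025,-0.01,0.02,0,0,-20],[-0.04,-0.02,0.04,0,0,-30],[-0.055,-0.03,0.08,0,0,-40],[-0.07,-0.04,0.12,0,0,-50],[-0.085,-0.046,0.16,0,0,-60],[-0.102,-0.046,0.2,0,0,-70],[-0.102,-0.046,0.235,0,0,-80],[-0.102,-0.046,0.26,0,0,-83.5],[-0.102,-0.046,0.26,0,0,-83.5],[-0.102,-0.046,0.26,0,0,-83.5]], "jaw": 50}}

```text
t: 11.8
tool_pos: [0.407, -0.4064, 0.1154]
orientation: [1.577, 2.716, -0.0]
force: [0.1, -0.1, 1.0]
opening: 0.0746
gripper_force: 0.0
```

Emit:
{"op": "carry_out", "data": {"rows": [[0,0,0.04,0,0,0],[0,0,0.0775,0,0,0],[0,0,0.0775,0,0,0]]}}

```text
t: 12.18
tool_pos: [0.4056, -0.4046, 0.0354]
orientation: [-1.574, -2.714, -0.002]
force: [-0.1, 0.9, -0.4]
opening: 0.0747
gripper_force: 0.0
```

Emit:
{"op": "carry_out", "data": {"rows": [[0,0,0,0,0,0],[0,0,0,0,0,0],[0,0,0,0,0,0],[0,0,0,0,0,0],[0,0,0,0,0,0],[0,0,0,0,0,0]], "jaw": 255, "force": 25}}

```text
t: 12.92
tool_pos: [0.4071, -0.4067, 0.038]
orientation: [1.575, 2.717, -0.001]
force: [-2.9, 0.4, 6.4]
opening: 0.04
gripper_force: 24.9
```

```bash
python3 - <<'E'
from h import *
s=robot.read_state();print(s["tool_pos"],s["opening"],s["gripper_force"],s["force"].round(1))
for z in(.16,.053):print(rel(*slot(-1,-1),z,YAW))
E
```

```text
[ 0.40709891 -0.40666565  0.03803237] 0.040029438962329494 24.908863306045532 [-2.9  0.4  6.4]
(array([ -47.7,  139.3, -121.9]), array([ 0. ,  0.1, -3.3]), 'q6', np.float64(-1.39))
(array([-47.6, 139.3, -14.9]), array([ 0. ,  0.1, -3.3]), 'q6', np.float64(-1.39))
```

Emit:
{"op": "carry_out", "data": {"rows": [[0,0,-0.04,0,0,0],[0,0,-0.085,0,0,0],[-0.012,0.03,-0.11,0,0,-1],[-0.024,0.07,-0.11,0,0,-2],[-0.036,0.11,-0.11,0,0,-3],[-0.0475,0.139,-0.11,0,0,-3],[-0.0475,0.139,-0.08,0,0,-3],[-0.0475,0.139,-0.05,0,0,-3],[-0.0475,0.139,-0.03,0,0,-3],[-0.0475,0.139,-0.03,0,0,-3]]}}

```text
t: 14.18
tool_pos: [0.5495, -0.377, 0.0645]
orientation: [-1.502, -2.754, -0.001]
force: [0.6, -0.4, -1.3]
opening: 0.04
gripper_force: 24.9
```

```bash
python3 - <<'E'
from h import *
s=robot.read_state();print(s["tool_pos"],s["opening"],s["gripper_force"],s["force"].round(1))
print(rel(*slot(-1,-1),.055,YAW))
E
```

```text
[ 0.54947439 -0.37701187  0.06450754] 0.039994318617753384 24.90221232175827 [ 0.6 -0.4 -1.3]
(array([-2.6,  0.9,  9.5]), array([-0.1, -0.3, -0.3]), 'q6', np.float64(-1.25))
```

Emit:
{"op": "carry_out", "data": {"rows": [[-0.0015,0.001,0.005,0,0,0],[-0.0015,0.001,0.0095,0,0,0],[-0.0015,0.001,0.0095,0,0,0]]}}

```text
t: 14.55
tool_pos: [0.5528, -0.3791, 0.0579]
orientation: [1.504, 2.758, -0.0]
force: [0.5, -0.2, -1.5]
opening: 0.04
gripper_force: 24.9
```

Emit:
{"op": "carry_out", "data": {"rows": [[0,0,0,0,0,0],[0,0,0,0,0,0],[0,0,0,0,0,0],[0,0,-0.04,0,0,0],[0,0,-0.08,0,0,0],[0,0,-0.14,0,0,0],[0,0,-0.2,0,0,0],[-0.02,-0.03,-0.25,0,0,0]], "jaw": 100}}

```text
t: 15.55
tool_pos: [0.5396, -0.4106, 0.3112]
orientation: [1.498, 2.758, 0.0]
force: [0.7, -1.1, 0.0]
opening: 0.0565
gripper_force: 0.0
```

```bash
python3 - <<'E'
from h import *
s=robot.read_state();print(s["tool_pos"],s["opening"],s["q"].round(2))
print(rel(.43,.165,.32,np.radians(22)))
E
```

```text
[ 0.53958335 -0.41055213  0.31121565] 0.0565334139827854 [-0.73  0.33  1.09  0.    1.72 -1.3 ]
(array([542.3, 221.6,  -9.8]), array([ 0.1,  0.1, 11. ]), 'q6', np.float64(-1.3))
```

Emit:
{"op": "carry_out", "data": {"rows": [[0.03,0.015,0,0,0,1],[0.08,0.035,0,0,0,2],[0.135,0.055,0,0,0,4],[0.19,0.08,0,0,0,5],[0.245,0.1,-0.01,0,0,6],[0.3,0.125,-0.02,0,0,8],[0.355,0.15,-0.03,0,0,10],[0.41,0.17,-0.03,0,0,11],[0.46,0.19,-0.03,0,0,11],[0.51,0.21,-0.03,0,0,11],[0.54,0.22,-0.03,0,0,11],[0.54,0.22,-0.03,0,0,11]], "jaw": 50}}

```text
t: 17.05
tool_pos: [0.43, 0.1629, 0.3379]
orientation: [1.756, 2.605, 0.001]
force: [-0.1, -0.3, -0.1]
opening: 0.0748
gripper_force: 0.0
```

```bash
cat > a.py <<'E'
from h import *
import sys
s=robot.read_state();i=robot.read_camera("wrist");M=T(s)
np.savez("v4.npz",M=M,i=i);print(s["tool_pos"],s["q"].round(2))
im=i.copy()
for b in((.4405,.212),(.468,.1265),(.3635,.2315),(.380,.1385)):
    r=gfit(i,M,*b);print(r[0].round(4),np.degrees(r[0][2]).round(1),r[1:])
    pts=np.array([proj("wrist",X,M) for X in cub(*r[0])]);cv2.polylines(im,[cv2.convexHull(pts.astype(np.int32))],True,(255,0,0))
cv2.imwrite("pics/w4.png",cv2.resize(im[:,:,::-1],(800,600)))
E
python3 a.py
```

```text
[0.42997791 0.16286737 0.33789996] [ 0.25 -0.27  1.66  0.    1.76 -0.13]
[0.4408 0.2099 0.1164] 6.7 (np.float64(0.9012988725522516), np.int32(862), array([271.7, 127.8]))
[0.4561 0.1122 3.7039] 212.2 (np.float64(0.6553471258821401), np.int32(688), array([256.5, 187.2]))
[0.3625 0.2323 0.2166] 12.4 (np.float64(0.9172671470509741), np.int32(871), array([227.7,  94.3]))
[0.3802 0.1393 0.3826] 21.9 (np.float64(0.9560522496371553), np.int32(1041), array([217.6, 154.2]))
```

View pics/w4.png

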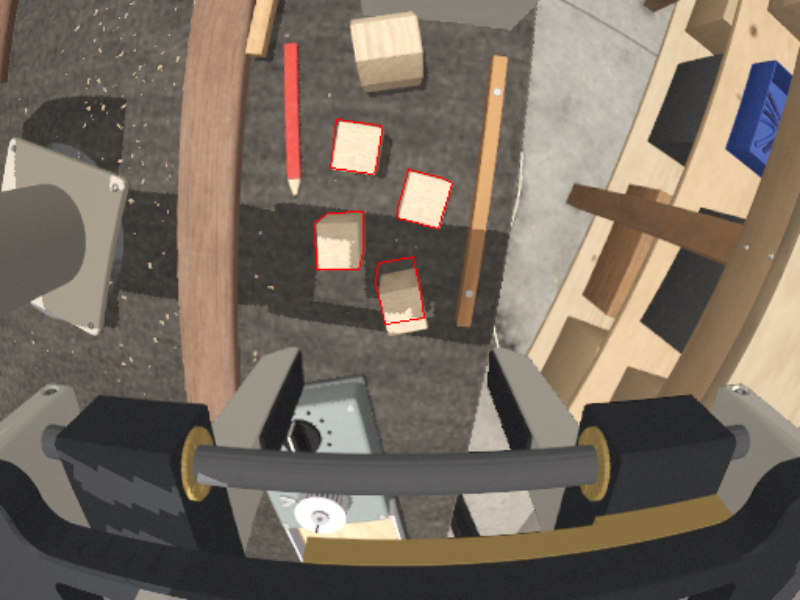

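The overlay fits three blanks. The one at about (403,297) has been knocked aside since the first look, so I'll refit it.

```bash
python3 - <<'E'
from h import *
v=np.load("v4.npz");i,M=v["i"],v["M"]
p=(.45,.106)
for _ in range(2):
    r=gfit(i,M,*p,R=16);p=r[0][:2];print(r[0].round(4),np.degrees(r[0][2])%90,r[1:])
x,y,w=r[0];print(rel(x,y,.12,w),rel(x,y,.12,w+np.pi/2))
print(rel(x,y,.036,w),rel(x,y,.036,w+np.pi/2))
E
```

```text
[0.462  0.1025 0.5766] 33.039537333687385 (np.float64(0.9368276356681807), np.int32(996), array([256.9, 193. ]))
[0.4624 0.1025 0.5789] 33.16626999686908 (np.float64(0.9346970419847328), np.int32(996), array([256.9, 193. ]))
(array([-66.7,   7.6, 217.9]), array([  0. ,   0. , -11.2]), 'q6', np.float64(-0.14)) (array([-66.7,   7.6, 217.9]), array([ 0. ,  0. , 78.8]), 'q6', np.float64(-0.14))
(array([-66.7,   7.5, 301.9]), array([  0. ,   0. , -11.2]), 'q6', np.float64(-0.14)) (array([-66.7,   7.5, 301.9]), array([ 0. ,  0. , 78.8]), 'q6', np.float64(-0.14))
```

Emit:
{"op": "carry_out", "data": {"rows": [[-0.03,0.004,0.05,0,0,-6],[-0.067,0.0075,0.1,0,0,-11],[-0.067,0.0075,0.15,0,0,-11],[-0.067,0.0075,0.2,0,0,-11],[-0.067,0.0075,0.22,0,0,-11],[-0.067,0.0075,0.22,0,0,-11],[-0.067,0.0075,0.27,0,0,-11],[-0.067,0.0075,0.3,0,0,-11],[-0.067,0.0075,0.3,0,0,-11]]}}

```text
t: 18.23
tool_pos: [0.4615, 0.1009, 0.0369]
orientation: [-1.504, -2.756, 0.003]
force: [-0.8, -0.0, 0.7]
opening: 0.0744
gripper_force: 0.0
```

Emit:
{"op": "carry_out", "data": {"rows": [[0,0,0,0,0,0],[0,0,0,0,0,0],[0,0,0,0,0,0],[0,0,0,0,0,0],[0,0,0,0,0,0],[0,0,0,0,0,0]], "jaw": 255}}

```text
t: 18.98
tool_pos: [0.463, 0.1017, 0.0383]
orientation: [1.503, 2.758, 0.001]
force: [-0.7, -0.3, 5.6]
opening: 0.0398
gripper_force: 24.8
```

```bash
python3 - <<'E'
from h import *
s=robot.read_state();print(s["tool_pos"],s["opening"],s["gripper_force"],s["force"].round(1))
for z in(.17,.055):print(rel(*slot(1,-1),z,YAW))
E
```

```text
[0.46300139 0.1017349  0.0383049 ] 0.03981826100097636 24.826679527759552 [-0.7 -0.3  5.6]
(array([-451.4, -101.8, -131.6]), array([ 0. ,  0. , -0.3]), 'q6', np.float64(-0.46))
(array([-451.4, -101.9,  -16.6]), array([ 0. ,  0. , -0.3]), 'q6', np.float64(-0.46))
```

Emit:
{"op": "carry_out", "data": {"rows": [[0,0,-0.05,0,0,0],[0,0,-0.1,0,0,0],[-0.02,-0.005,-0.14,0,0,0],[-0.07,-0.017,-0.145,0,0,0],[-0.125,-0.03,-0.145,0,0,0],[-0.18,-0.042,-0.145,0,0,0],[-0.235,-0.055,-0.145,0,0,0],[-0.29,-0.067,-0.145,0,0,0],[-0.345,-0.08,-0.145,0,0,0],[-0.4,-0.092,-0.145,0,0,0],[-0.4515,-0.102,-0.135,0,0,0],[-0.4515,-0.102,-0.1,0,0,0]]}}

```text
t: 20.48
tool_pos: [0.6227, -0.3378, 0.1382]
orientation: [1.507, 2.752, -0.002]
force: [-0.5, 0.3, -2.6]
opening: 0.0398
gripper_force: 24.8
```

```bash
python3 - <<'E'
from h import *
s=robot.read_state();print(s["tool_pos"],s["opening"],s["gripper_force"],s["force"].round(1))
for z in(.065,.055):print(rel(*slot(1,-1),z,YAW))
E
```

```text
[ 0.62265134 -0.33783882  0.13816852] 0.039775819074793904 24.817202389240265 [-0.5  0.3 -2.6]
(array([ 4.9,  2. , 73.2]), array([ 0.1,  0.2, -0.5]), 'q6', np.float64(-1.14))
(array([ 4.9,  2. , 83.2]), array([ 0.1,  0.2, -0.5]), 'q6', np.float64(-1.14))
```

Emit:
{"op": "carry_out", "data": {"rows": [[0.002,0.001,0.04,0,0,0],[0.002,0.001,0.07,0,0,0],[0.002,0.001,0.082,0,0,0],[0.002,0.001,0.082,0,0,0]]}}

```text
t: 20.98
tool_pos: [0.6209, -0.3307, 0.0555]
orientation: [-1.503, -2.758, 0.0]
force: [0.1, -0.1, -1.4]
opening: 0.0402
gripper_force: 25.0
```

```bash
python3 - <<'E'
from h import *
s=robot.read_state();print(s["tool_pos"],s["opening"],s["gripper_force"],s["force"].round(1),rel(*slot(1,-1),.0545,YAW))
E
```

```text
[ 0.62092128 -0.33072084  0.05545919] 0.04022515401914098 24.956839978694916 [ 0.1 -0.1 -1.4] (array([-2.3, -0.3,  1. ]), array([-0. , -0. , -0.3]), 'q6', np.float64(-1.13))
```

Emit:
{"op": "carry_out", "data": {"rows": [[0,0,0,0,0,0],[0,0,0,0,0,0],[0,0,0,0,0,0],[0,0,-0.04,0,0,0],[0,0,-0.09,0,0,0],[0.02,0,-0.15,0,0,0],[0.06,0.01,-0.2,0,0,0],[0.11,0.02,-0.24,0,0,1],[0.165,0.03,-0.26,0,0,2],[0.22,0.035,-0.27,0,0,4],[0.275,0.04,-0.27,0,0,6],[0.33,0.045,-0.27,0,0,8]], "jaw": 100}}

```text
t: 22.48
tool_pos: [0.4793, -0.0277, 0.3263]
orientation: [1.693, 2.645, 0.001]
force: [0.5, 0.1, 0.0]
opening: 0.0567
gripper_force: 0.0
```

```bash
python3 - <<'E'
from h import *
s=robot.read_state();print(s["tool_pos"],s["opening"],s["q"].round(2),rel(.41,.165,.33,np.radians(22)))
E
```

```text
[ 0.47926368 -0.02766499  0.3262599 ] 0.05667957737704977 [-0.16 -0.22  1.63  0.    1.73 -0.6 ] (array([204. ,  17.7,  -3.9]), array([0.1, 0. , 2.7]), 'q6', np.float64(-0.6))
```

Emit:
{"op": "carry_out", "data": {"rows": [[0.05,0.005,0,0,0,1],[0.105,0.01,0,0,0,2.7],[0.16,0.015,0,0,0,2.7],[0.2,0.018,0,0,0,2.7],[0.2,0.018,0,0,0,2.7],[0.2,0.018,0,0,0,2.7]], "jaw": 50}}

```text
t: 23.22
tool_pos: [0.4127, 0.1596, 0.3258]
orientation: [1.753, 2.606, 0.0]
force: [0.6, 0.5, -0.0]
opening: 0.0748
gripper_force: 0.0
```

```bash
cat > a.py <<'E'
from h import *
import sys
s=robot.read_state();i=robot.read_camera("wrist");M=T(s)
np.savez("v5.npz",M=M,i=i);print(s["tool_pos"],s["q"].round(2))
B=eval(sys.argv[1])
for b in B:
    r=gfit(i,M,*b);print(r[0].round(4),np.degrees(r[0][2]).round(1),r[1:])
    x,y,w=r[0]
    for d in(0,np.pi/2):print("  ",rel(x,y,.036,w+d))
E
python3 a.py "((.4405,.2105),(.3630,.232),(.380,.139))"
```

```text
[0.41272938 0.15961765 0.32584698] [ 0.25 -0.32  1.72 -0.    1.74 -0.13]
[0.4408 0.2107 3.2725] 187.5 (np.float64(0.8244407225744707), np.int32(869), array([284.5, 130.9]))
   (array([ 37.3,  45.2, 289.7]), array([ 0. ,  0. , 14.6]), 'q6', np.float64(-0.13))
   (array([ 37.3,  45.2, 289.7]), array([ -0. ,   0. , -75.4]), 'q6', np.float64(-0.13))
[0.3631 0.2322 0.2159] 12.4 (np.float64(0.9438217240459034), np.int32(895), array([239.5,  96.4]))
   (array([ 86.4, -18.7, 289.7]), array([0. , 0. , 9.7]), 'q6', np.float64(-0.13))
   (array([ 86.4, -18.7, 289.7]), array([ -0. ,   0. , -80.3]), 'q6', np.float64(-0.13))
[0.3805 0.1401 0.3964] 22.7 (np.float64(0.9507889658304007), np.int32(1057), array([227.8, 157.3]))
   (array([ -5.4, -37.3, 289.7]), array([ 0. ,  0. , -0.6]), 'q6', np.float64(-0.13))
   (array([ -5.4, -37.3, 289.7]), array([ 0. ,  0. , 89.4]), 'q6', np.float64(-0.13))
```

Emit:
{"op": "carry_out", "data": {"rows": [[-0.003,-0.02,0.05,0,0,-0.5],[-0.005,-0.037,0.1,0,0,-0.5],[-0.005,-0.037,0.15,0,0,-0.5],[-0.005,-0.037,0.19,0,0,-0.5],[-0.005,-0.037,0.21,0,0,-0.5],[-0.005,-0.037,0.25,0,0,-0.5],[-0.005,-0.037,0.288,0,0,-0.5],[-0.005,-0.037,0.288,0,0,-0.5]]}}

```text
t: 24.28
tool_pos: [0.3776, 0.1396, 0.0349]
orientation: [-1.743, -2.608, 0.008]
force: [-0.2, 0.9, 1.1]
opening: 0.0746
gripper_force: 0.0
```

Emit:
{"op": "carry_out", "data": {"rows": [[0,0,0,0,0,0],[0,0,0,0,0,0],[0,0,0,0,0,0],[0,0,0,0,0,0],[0,0,0,0,0,0],[0,0,0,0,0,0]], "jaw": 255}}

```text
t: 25.02
tool_pos: [0.3807, 0.1416, 0.0384]
orientation: [1.742, 2.613, 0.001]
force: [-1.1, -0.1, 5.9]
opening: 0.0399
gripper_force: 25.0
```

```bash
python3 - <<'E'
from h import *
s=robot.read_state();print(s["tool_pos"],s["opening"],s["gripper_force"],s["force"].round(1))
for z in(.17,.055):print(rel(*slot(1,0),z,YAW))
E
```

```text
[0.38073328 0.14159748 0.0383569 ] 0.03991305552935214 24.96827244758606 [-1.1 -0.1  5.9]
(array([-471.7,   29.5, -131.5]), array([  0.1,   0. , -10.5]), 'q6', np.float64(-0.16))
(array([-471.7,   29.3,  -16.5]), array([  0.1,   0. , -10.5]), 'q6', np.float64(-0.16))
```

Emit:
{"op": "carry_out", "data": {"rows": [[0,0,-0.05,0,0,0],[0,0,-0.1,0,0,0],[-0.03,0.001,-0.14,0,0,0],[-0.08,0.004,-0.145,0,0,-1],[-0.135,0.007,-0.145,0,0,-3],[-0.19,0.01,-0.145,0,0,-5],[-0.245,0.014,-0.145,0,0,-7],[-0.3,0.018,-0.145,0,0,-9],[-0.355,0.022,-0.145,0,0,-10.5],[-0.41,0.026,-0.145,0,0,-10.5],[-0.465,0.029,-0.14,0,0,-10.5],[-0.4715,0.0295,-0.11,0,0,-10.5]]}}

```text
t: 26.52
tool_pos: [0.5905, -0.2867, 0.1487]
orientation: [1.498, 2.756, -0.001]
force: [0.3, -0.7, -0.3]
opening: 0.0397
gripper_force: 25.0
```

Emit:
{"op": "carry_out", "data": {"rows": [[0,0,0.03,0,0,0],[0,0,0.06,0,0,0],[0,0,0.08,0,0,0],[0,0,0.08,0,0,0]]}}

```text
t: 27.02
tool_pos: [0.5872, -0.2816, 0.0653]
orientation: [-1.494, -2.759, -0.0]
force: [0.1, 0.4, -0.2]
opening: 0.0401
gripper_force: 25.0
```

```bash
python3 - <<'E'
from h import *
s=robot.read_state();print(s["tool_pos"],s["opening"],s["gripper_force"],s["force"].round(1),rel(*slot(1,0),.0545,YAW))
E
```

```text
[ 0.58722204 -0.28156644  0.06534342] 0.0400999134762318 24.964669346809387 [ 0.1  0.4 -0.2] (array([-1.9,  1.1, 10.8]), array([-0.1, -0.2,  0. ]), 'q6', np.float64(-1.1))
```

Next: lower it, release, and go back for another.

Emit:
{"op": "carry_out", "data": {"rows": [[-0.001,0.001,0.006,0,0,0],[-0.001,0.001,0.01,0,0,0],[-0.001,0.001,0.01,0,0,0]]}}

```text
t: 27.4
tool_pos: [0.5902, -0.2829, 0.058]
orientation: [1.496, 2.762, -0.0]
force: [0.3, 0.1, -1.1]
opening: 0.0401
gripper_force: 25.0
```

Emit:
{"op": "carry_out", "data": {"rows": [[0,0,0,0,0,0],[0,0,0,0,0,0],[0,0,0,0,0,0],[0,0,-0.04,0,0,0],[0,0,-0.09,0,0,0],[0.02,0,-0.15,0,0,1],[0.06,-0.005,-0.2,0,0,3],[0.11,-0.01,-0.24,0,0,5],[0.165,-0.015,-0.26,0,0,7],[0.22,-0.02,-0.27,0,0,9],[0.275,-0.025,-0.27,0,0,11],[0.33,-0.03,-0.27,0,0,11]], "jaw": 100}}

```text
t: 28.9
tool_pos: [0.3835, -0.0216, 0.3281]
orientation: [1.755, 2.604, 0.001]
force: [-0.1, 1.1, 0.4]
opening: 0.0568
gripper_force: 0.0
```

```bash
python3 - <<'E'
from h import *
s=robot.read_state();print(s["tool_pos"],s["opening"],s["q"].round(2),rel(.42,.19,.32,np.radians(20)))
E
```

```text
[ 0.38353749 -0.02164357  0.32807798] 0.05682940251024867 [-0.19 -0.49  1.84  0.    1.79 -0.58] (array([182.5, 113.3,   8.1]), array([0.1, 0. , 2.1]), 'q6', np.float64(-0.58))
```

Emit:
{"op": "carry_out", "data": {"rows": [[0.045,0.028,0,0,0,1],[0.09,0.056,0,0,0,2],[0.135,0.084,0,0,0,2],[0.18,0.112,0,0,0,2],[0.18,0.112,0,0,0,2],[0.18,0.112,0,0,0,2]], "jaw": 50}}

```text
t: 29.65
tool_pos: [0.4205, 0.186, 0.3276]
orientation: [1.798, 2.576, -0.001]
force: [0.2, -1.3, 0.1]
opening: 0.0748
gripper_force: 0.0
```

```bash
python3 a.py "((.4405,.2105),(.3630,.232))"; python3 - <<'E'
from h import *
i=np.load("v5.npz")["i"];cv2.imwrite("pics/w5.png",cv2.resize(i[:,:,::-1],(600,450)))
E
```

```text
[0.42053107 0.18603079 0.32762136] [ 0.31 -0.27  1.67 -0.    1.74 -0.05]
[0.4408 0.2097 0.1804] 10.3 (np.float64(0.8043852873016816), np.int32(854), array([271.9, 144.8]))
   (array([ 15.9,  27.2, 291.8]), array([0. , 0. , 9.8]), 'q6', np.float64(-0.05))
   (array([ 15.9,  27.2, 291.8]), array([ -0. ,   0. , -80.2]), 'q6', np.float64(-0.05))
[0.3631 0.2323 0.2263] 13.0 (np.float64(0.9345842436704793), np.int32(920), array([226.3, 112.5]))
   (array([ 63.8, -38. , 291.7]), array([0. , 0. , 7.1]), 'q6', np.float64(-0.05))
   (array([ 63.8, -38. , 291.7]), array([ -0. ,   0. , -82.9]), 'q6', np.float64(-0.05))
```

View pics/w5.png

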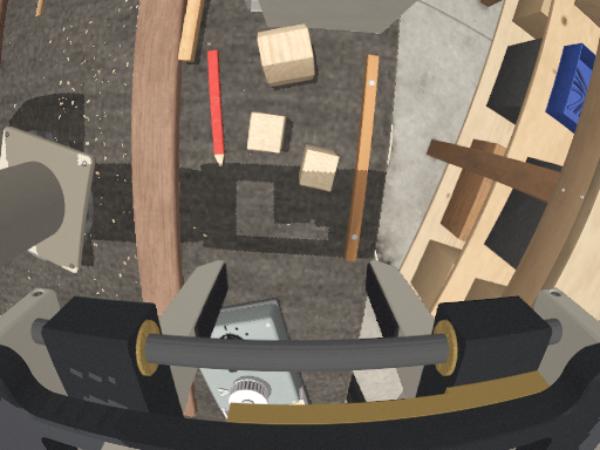

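Emit:
{"op": "carry_out", "data": {"rows": [[0.008,0.014,0.02,0,0,-10],[0.016,0.027,0.05,0,0,-20],[0.016,0.027,0.08,0,0,-30],[0.016,0.027,0.11,0,0,-40],[0.016,0.027,0.14,0,0,-50],[0.016,0.027,0.17,0,0,-60],[0.016,0.027,0.2,0,0,-70],[0.016,0.027,0.2,0,0,-79],[0.016,0.027,0.2,0,0,-79],[0.016,0.027,0.24,0,0,-79],[0.016,0.027,0.29,0,0,-79],[0.016,0.027,0.29,0,0,-79]], "jaw": 50}}

```text
t: 31.2
tool_pos: [0.4376, 0.2087, 0.0347]
orientation: [0.242, -3.125, 0.003]
force: [0.1, 0.6, -0.9]
opening: 0.0745
gripper_force: 0.0
```

Emit:
{"op": "carry_out", "data": {"rows": [[0,0,0,0,0,0],[0,0,0,0,0,0],[0,0,0,0,0,0],[0,0,0,0,0,0],[0,0,0,0,0,0],[0,0,0,0,0,0]], "jaw": 255}}

```text
t: 31.95
tool_pos: [0.4417, 0.2109, 0.0391]
orientation: [-0.249, 3.129, 0.001]
force: [-0.5, -0.5, 7.0]
opening: 0.0449
gripper_force: 24.9
```

```bash
python3 - <<'E'
from h import *
s=robot.read_state();print(s["tool_pos"],s["opening"],s["gripper_force"],s["force"].round(1),s["q"].round(2))
for z in(.17,.055):print(rel(*slot(-1,0),z,YAW))
E
```

```text
[0.4416691  0.21085424 0.03908567] 0.04494491351509964 24.87011343240738 [-0.5 -0.5  7. ] [ 0.34 -0.    1.97 -0.    1.17 -1.39]
(array([   8.8, -544.7, -131.2]), array([ 0.1,  0.1, 66. ]), 'q6', np.float64(-1.39))
(array([   9.1, -544.7,  -16.2]), array([ 0.1,  0.1, 66. ]), 'q6', np.float64(-1.39))
```

Emit:
{"op": "carry_out", "data": {"rows": [[0,0,-0.05,0,0,0],[0,0,-0.1,0,0,0],[0,-0.03,-0.14,0,0,6],[0.001,-0.08,-0.147,0,0,14],[0.002,-0.135,-0.147,0,0,22],[0.003,-0.19,-0.147,0,0,30],[0.004,-0.245,-0.147,0,0,38],[0.005,-0.3,-0.147,0,0,46],[0.006,-0.355,-0.147,0,0,54],[0.007,-0.41,-0.147,0,0,60],[0.008,-0.465,-0.147,0,0,66],[0.009,-0.515,-0.147,0,0,66]]}}

```text
t: 33.45
tool_pos: [0.513, -0.3014, 0.1845]
orientation: [-1.499, -2.76, -0.0]
force: [0.1, 0.3, -0.8]
opening: 0.0449
gripper_force: 24.9
```

```bash
python3 - <<'E'
from h import *
s=robot.read_state();print(s["tool_pos"],s["opening"],s["gripper_force"],s["force"].round(1),rel(*slot(-1,0),.0545,YAW))
E
```

```text
[ 0.51302331 -0.3013527   0.18449061] 0.04488813557629491 24.85388696193695 [ 0.1  0.3 -0.8] (array([-25.9,  -9.9, 130. ]), array([-0. , -0. , -0.1]), 'q6', np.float64(-1.19))
```

Emit:
{"op": "carry_out", "data": {"rows": [[-0.0265,-0.01,0.01,0,0,0],[-0.0265,-0.01,0.05,0,0,0],[-0.0265,-0.01,0.1,0,0,0],[-0.0265,-0.01,0.122,0,0,0],[-0.0265,-0.01,0.13,0,0,0],[-0.0265,-0.01,0.13,0,0,0]]}}

```text
t: 34.2
tool_pos: [0.5194, -0.3273, 0.0552]
orientation: [1.496, 2.762, -0.0]
force: [-0.3, -0.2, -1.8]
opening: 0.0448
gripper_force: 25.0
```

Emit:
{"op": "carry_out", "data": {"rows": [[0,0,0,0,0,0],[0,0,0,0,0,0],[0,0,0,0,0,0],[0,0,-0.04,0,0,0],[0,0,-0.09,0,0,0],[0.02,0,-0.15,0,0,0],[0.06,-0.0,-0.2,0,0,3],[0.11,-0.0,-0.24,0,0,6],[0.165,-0.0,-0.26,0,0,8],[0.22,-0.0,-0.27,0,0,10],[0.275,-0.0,-0.27,0,0,12],[0.33,0.0,-0.27,0,0,14]], "jaw": 85}}

```text
t: 35.7
tool_pos: [0.338, -0.0495, 0.325]
orientation: [1.823, 2.557, 0.001]
force: [0.2, 0.9, 0.0]
opening: 0.0615
gripper_force: 0.0
```

```bash
python3 - <<'E'
from h import *
s=robot.read_state();print(s["tool_pos"],s["opening"],s["q"].round(2),rel(.37,.20,.32,np.radians(13)))
E
```

```text
[ 0.33798638 -0.0495069   0.32497562] 0.06152565265639446 [-0.3  -0.62  1.93  0.    1.83 -0.63] (array([225.5, 111.5,   5. ]), array([0.1, 0. , 6. ]), 'q6', np.float64(-0.63))
```

Emit:
{"op": "carry_out", "data": {"rows": [[0.045,0.022,0,0,0,1],[0.09,0.045,0,0,0,2],[0.135,0.067,0,0,0,4],[0.18,0.09,0,0,0,6],[0.225,0.11,0,0,0,6],[0.225,0.11,0,0,0,6],[0.225,0.11,0,0,0,6]], "jaw": 50}}

```text
t: 36.58
tool_pos: [0.3692, 0.1977, 0.3246]
orientation: [1.952, 2.461, -0.001]
force: [-0.2, -0.1, 0.1]
opening: 0.0748
gripper_force: 0.0
```

```bash
python3 a.py "((.3630,.232),)"
```

```text
[0.36915232 0.19767073 0.32461885] [ 0.37 -0.39  1.77 -0.    1.76  0.14]
[0.3633 0.2321 0.2079] 11.9 (np.float64(0.8714465408805031), np.int32(874), array([254.6, 131.9]))
   (array([ 35.4,   2. , 288.7]), array([0. , 0. , 1.2]), 'q6', np.float64(0.14))
   (array([ 35.4,   2. , 288.7]), array([ -0. ,   0. , -88.8]), 'q6', np.float64(0.14))
```

Emit:
{"op": "carry_out", "data": {"rows": [[0.018,0.001,0.04,0,0,1],[0.0355,0.002,0.09,0,0,1],[0.0355,0.002,0.14,0,0,1],[0.0355,0.002,0.18,0,0,1],[0.0355,0.002,0.2,0,0,1],[0.0355,0.002,0.24,0,0,1],[0.0355,0.002,0.287,0,0,1],[0.0355,0.002,0.287,0,0,1]]}}

```text
t: 37.62
tool_pos: [0.3605, 0.2302, 0.0346]
orientation: [-1.976, -2.439, 0.01]
force: [-0.8, 0.1, 0.4]
opening: 0.0744
gripper_force: 0.0
```

Emit:
{"op": "carry_out", "data": {"rows": [[0,0,0,0,0,0],[0,0,0,0,0,0],[0,0,0,0,0,0],[0,0,0,0,0,0],[0,0,0,0,0,0],[0,0,0,0,0,0]], "jaw": 255}}

```text
t: 38.38
tool_pos: [0.3638, 0.2333, 0.0385]
orientation: [1.974, 2.443, 0.002]
force: [-1.5, -1.1, 5.8]
opening: 0.04
gripper_force: 25.0
```

```bash
python3 - <<'E'
from h import *
s=robot.read_state();print(s["tool_pos"],s["opening"],s["gripper_force"],s["force"].round(1),s["q"].round(2))
for z in(.17,.055):print(rel(*slot(1,1),z,YAW))
E
```

```text
[0.36381405 0.23328233 0.03850685] 0.03997385582219399 24.984612464904785 [-1.5 -1.1  5.8] [ 0.45 -0.16  2.12 -0.    1.18  0.24]
(array([-495.6,   90.7, -131.5]), array([  0.1,  -0. , -21. ]), 'q6', np.float64(0.24))
(array([-495.6,   90.6,  -16.5]), array([  0.1,  -0. , -21. ]), 'q6', np.float64(0.24))
```

Emit:
{"op": "carry_out", "data": {"rows": [[0,0,-0.05,0,0,0],[0,0,-0.1,0,0,0],[-0.03,0.005,-0.14,0,0,-2],[-0.08,0.014,-0.147,0,0,-4],[-0.135,0.024,-0.147,0,0,-7],[-0.19,0.035,-0.147,0,0,-10],[-0.245,0.045,-0.147,0,0,-13],[-0.3,0.055,-0.147,0,0,-16],[-0.355,0.065,-0.147,0,0,-19],[-0.41,0.075,-0.147,0,0,-21],[-0.465,0.085,-0.147,0,0,-21],[-0.4955,0.0905,-0.14,0,0,-21]]}}

```text
t: 39.88
tool_pos: [0.5562, -0.2353, 0.1774]
orientation: [1.499, 2.761, -0.0]
force: [-0.0, 0.2, -1.6]
opening: 0.0398
gripper_force: 25.0
```

```bash
python3 - <<'E'
from h import *
s=robot.read_state();print(s["tool_pos"],s["opening"],s["gripper_force"],s["force"].round(1),rel(*slot(1,1),.0545,YAW))
E
```

```text
[ 0.55615081 -0.23527341  0.17743917] 0.039787846960028045 24.979780912399292 [-0.   0.2 -1.6] (array([  2.4,   1.9, 122.9]), array([-0. ,  0. , -0.1]), 'q6', np.float64(-1.06))
```

Emit:
{"op": "carry_out", "data": {"rows": [[0.001,0.001,0.04,0,0,0],[0.001,0.001,0.09,0,0,0],[0.001,0.001,0.115,0,0,0],[0.001,0.001,0.122,0,0,0],[0.001,0.001,0.122,0,0,0]]}}

```text
t: 40.5
tool_pos: [0.5555, -0.231, 0.0555]
orientation: [-1.496, -2.761, 0.0]
force: [0.0, 0.3, -0.6]
opening: 0.0397
gripper_force: 25.0
```

Emit:
{"op": "carry_out", "data": {"rows": [[0,0,0,0,0,0],[0,0,0,0,0,0],[0,0,0,0,0,0],[0,0,-0.04,0,0,0],[0,0,-0.09,0,0,0],[0,-0.01,-0.15,0,0,0],[0,-0.03,-0.2,0,0,0],[0,-0.05,-0.25,0,0,0],[0,-0.06,-0.3,0,0,0],[0,-0.06,-0.32,0,0,0],[0,-0.06,-0.32,0,0,0]], "jaw": 100}}

```text
t: 41.88
tool_pos: [0.5063, -0.2645, 0.3781]
orientation: [1.495, 2.758, -0.0]
force: [0.2, -0.1, -0.5]
opening: 0.0564
gripper_force: 0.0
```

```bash
python3 - <<'E'
from h import *
s=robot.read_state();i=robot.read_camera("wrist");M=T(s);print(s["tool_pos"],s["q"].round(2))
np.savez("v6.npz",M=M,i=i)
cv2.imwrite("pics/w6.png",cv2.resize(i[:,:,::-1],(800,600),interpolation=cv2.INTER_CUBIC))
E
```

```text
[ 0.50627381 -0.26446102  0.37806166] [-0.57  0.04  1.3   0.    1.8  -1.15]
```

View pics/w6.png

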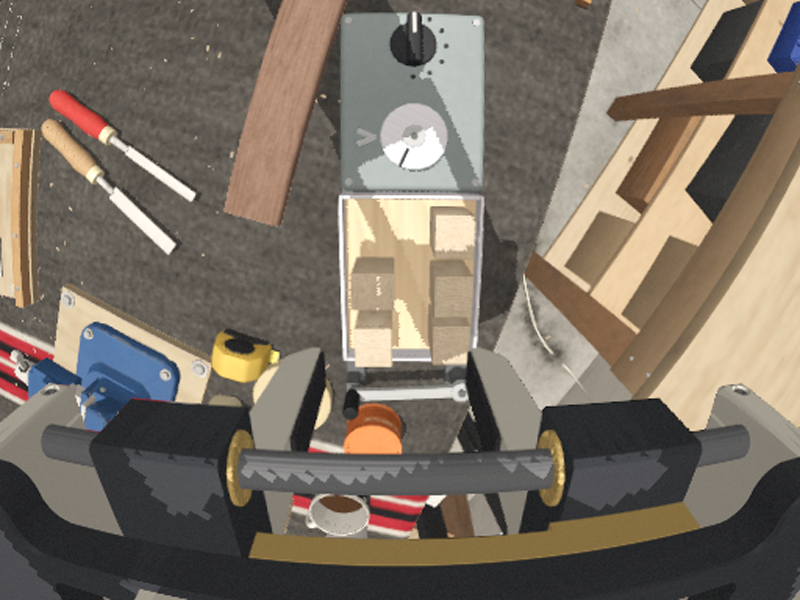

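All five blanks stand in the tray and the brace is at its end. The selector disc is at (413,45), and the pulley hub is at (413,136) with its mark at (403,163).

```bash
python3 - <<'E'
from h import *
L=[("v2","knob",163.7,76.7,.069),("v2","bar",158,75.6,.099),("v3","knob",133*.64,160*.64,.069),("v6","knob",413*.64,45*.64,.069),("v6","bar",415*.64,36*.64,.099),
("v2","hub",326*.64,163*.64,.101),("v3","hub",196*.64,159*.64,.101),("v6","hub",413*.64,136*.64,.101),("v6","mark",402*.64,166*.64,.096)]
for f,n,u,v,z in L:
    p=hit("wrist",(u,v),z,np.load(f+".npz")["M"])[:2];d=p-C;print(f,n,p.round(4),(d@XM).round(4),(d@YM).round(4))
v=np.load("v6.npz");i=v["i"]
for nm,c in(("RL",483,),):pass
P=[hit("wrist",(a*.64,b*.64),.045,v["M"])[:2] for a,b in((340,198),(483,195),(342,360))]
print([((p-C)@XM,(p-C)@YM) for p in P])
cv2.imwrite("pics/c6.png",cv2.resize(i[0:130,210:320][:,:,::-1],(508,600),interpolation=cv2.INTER_CUBIC))
E
```

```text
v2 knob [ 0.4159 -0.091 ] 0.0014 0.2551
v2 bar [ 0.4154 -0.0908] 0.0012 0.2555
v3 knob [ 0.418  -0.0924] 0.0025 0.2527
v6 knob [ 0.4155 -0.0912] 0.001 0.2552
v6 bar [ 0.4149 -0.089 ] 0.0017 0.2574
v2 hub [ 0.4682 -0.1708] 0.0016 0.1597
v3 hub [ 0.4691 -0.1729] 0.0013 0.1575
v6 hub [ 0.4667 -0.1722] -0.0003 0.1593
v6 mark [ 0.4739 -0.2019] -0.0105 0.1305
[(np.float64(-0.07621015547424924), np.float64(0.09496698126214657)), (np.float64(0.07811408615906554), np.float64(0.09884794672840182)), (np.float64(-0.08041099543116222), np.float64(-0.09578112567036372))]
```

View pics/c6.png

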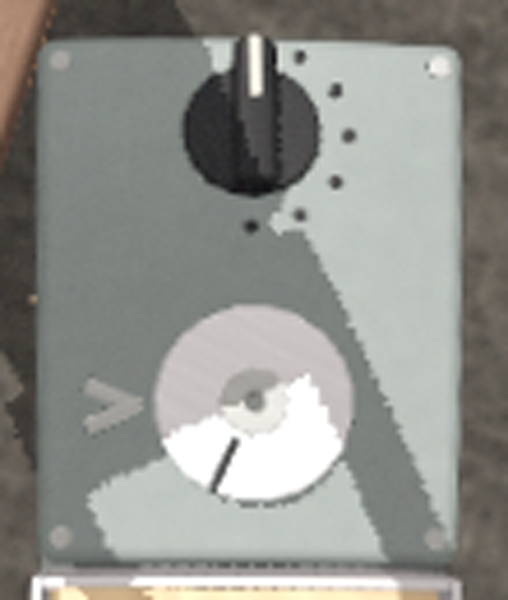

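```bash
python3 - <<'E'
from h import *
for z in(.13,.072):print(rel(.416,-.0915,z,YAW))
E
```

```text
(array([194. ,  18.8, 245.7]), array([0. , 0.1, 0. ]), 'q6', np.float64(-1.15))
(array([194. ,  18.8, 303.7]), array([0. , 0.1, 0. ]), 'q6', np.float64(-1.15))
```

Emit:
{"op": "carry_out", "data": {"rows": [[0.05,0.005,0.03,0,0,0],[0.1,0.01,0.06,0,0,0],[0.15,0.015,0.09,0,0,0],[0.194,0.019,0.13,0,0,0],[0.194,0.019,0.18,0,0,0],[0.194,0.019,0.22,0,0,0],[0.194,0.019,0.24,0,0,0],[0.194,0.019,0.24,0,0,0],[0.194,0.019,0.24,0,0,0]], "jaw": 130}}

```text
t: 43.05
tool_pos: [0.4155, -0.091, 0.1357]
orientation: [-1.496, -2.762, 0.0]
force: [-0.0, 0.2, -0.6]
opening: 0.0453
gripper_force: 0.0
```

```bash
python3 - <<'E'
from h import *
s=robot.read_state();print(s["tool_pos"],s["opening"],s["q"].round(2))
for z in(.072,):print(rel(.416,-.0915,z,YAW))
E
```

```text
[ 0.41550935 -0.09096402  0.13571317] 0.04533460510071928 [-0.34 -0.31  2.05  0.    1.4  -0.91]
(array([-0.7,  0.1, 63.7]), array([-0., -0.,  0.]), 'q6', np.float64(-0.91))
```

Emit:
{"op": "carry_out", "data": {"rows": [[0,0,0.03,0,0,0],[0,0,0.055,0,0,0],[0,0,0.0637,0,0,0],[0,0,0.0637,0,0,0]]}}

```text
t: 43.55
tool_pos: [0.4158, -0.0912, 0.0724]
orientation: [1.496, 2.762, -0.0]
force: [0.2, -0.3, -0.2]
opening: 0.0454
gripper_force: 0.0
```

Emit:
{"op": "carry_out", "data": {"rows": [[0,0,0,0,0,0],[0,0,0,0,0,0],[0,0,0,0,0,0],[0,0,0,0,0,0],[0,0,0,0,0,0]], "jaw": 255, "force": 35}}

```text
t: 44.18
tool_pos: [0.4155, -0.0914, 0.0723]
orientation: [-1.496, -2.762, 0.001]
force: [-4.1, -2.3, 6.2]
opening: 0.0136
gripper_force: 35.0
```

```bash
python3 - <<'E'
from h import *
s=robot.read_state();print(s["tool_pos"],s["opening"],s["gripper_force"],s["force"].round(1),s["wrist_torque"].round(2))
E
```

```text
[ 0.41547733 -0.09141021  0.07231826] 0.013637467504682014 34.997236132621765 [-4.1 -2.3  6.2] [-0.37  0.81 -0.03]
```

Emit:
{"op": "carry_out", "data": {"rows": [[0,0,0,0,0,7.5],[0,0,0,0,0,15],[0,0,0,0,0,22.5],[0,0,0,0,0,30],[0,0,0,0,0,37.5],[0,0,0,0,0,45],[0,0,0,0,0,52.5],[0,0,0,0,0,60],[0,0,0,0,0,67.5],[0,0,0,0,0,75]]}}

```text
t: 45.42
tool_pos: [0.4129, -0.0912, 0.0722]
orientation: [-2.869, -1.274, 0.009]
force: [-19.9, 0.0, 20.6]
opening: 0.0141
gripper_force: 35.0
```

Emit:
{"op": "carry_out", "data": {"rows": [[0,0,0,0,0,7.5],[0,0,0,0,0,15],[0,0,0,0,0,22.5],[0,0,0,0,0,30],[0,0,0,0,0,37.5],[0,0,0,0,0,45],[0,0,0,0,0,52.5],[0,0,0,0,0,60],[0,0,0,0,0,67.5],[0,0,0,0,0,75],[0,0,0,0,0,75]]}}

```text
t: 46.8
tool_pos: [0.4125, -0.0888, 0.0722]
orientation: [-3.052, 0.732, 0.013]
force: [-23.0, 12.5, 26.4]
opening: 0.0138
gripper_force: 35.0
```

```bash
python3 - <<'E'
from h import *
s=robot.read_state();M=T(s);print(s["tool_pos"],s["opening"],s["gripper_force"],s["force"].round(1),s["wrist_torque"].round(2),"yaw",np.degrees(np.arctan2(M[1,1],M[0,1])),s["q"].round(2))
E
```

```text
[ 0.41246295 -0.0887731   0.072185  ] 0.013779444275869761 35.00348210334778 [-23.   12.5  26.4] [ 2.17  4.18 -0.03] yaw -116.97791001201149 [-0.34 -0.24  2.12  0.    1.27  1.71]
```

Emit:
{"op": "carry_out", "data": {"rows": [[0,0,0,0,0,0],[0,0,0,0,0,0],[0,0,0,0,0,0],[0,0,-0.04,0,0,0],[0,0,-0.08,0,0,0],[0,0,-0.13,0,0,0],[0,0,-0.18,0,0,0],[0,0,-0.2,0,0,0],[0,0,-0.2,0,0,0]], "jaw": 130}}

```text
t: 47.92
tool_pos: [0.4164, -0.0914, 0.2727]
orientation: [3.055, -0.731, 0.004]
force: [-0.6, 0.3, -0.8]
opening: 0.0456
gripper_force: 0.0
```

```bash
python3 - <<'E'
from h import *
s=robot.read_state();i=robot.read_camera("wrist");M=T(s);print(s["tool_pos"],s["q"].round(2))
np.savez("v7.npz",M=M,i=i)
print(proj("wrist",(.416,-.0915,.099),M),proj("wrist",(.468,-.172,.101),M))
cv2.imwrite("pics/w7.png",cv2.resize(i[20:260,130:450][:,:,::-1],(800,600),interpolation=cv2.INTER_CUBIC))
E
```

```text
[ 0.416353   -0.09135131  0.27270829] [-0.34 -0.37  1.85  0.    1.66  1.7 ]
[253.17940662 169.41224079] [296.03478724  98.83570527]
```

View pics/w7.png

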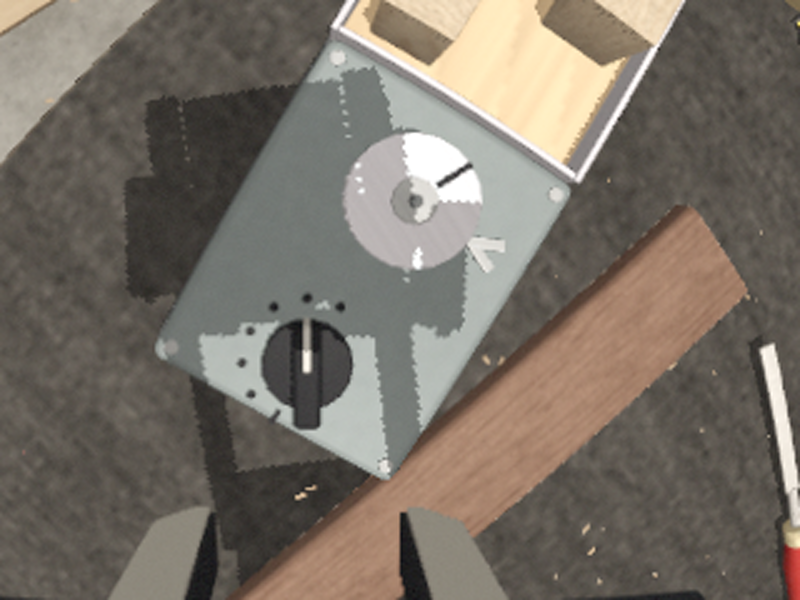

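The white line points at the fifth dot (307,298). The pulley hub is at (415,201), its mark end at (470,167) and the pointer tip at (467,243).

```bash
python3 - <<'E'
from h import *
v=np.load("v7.npz");M=v["M"];f=lambda a,b:(130+a/2.5,20+b/2.5)
ang=lambda d:np.degrees(np.arctan2(d[1],d[0])).round(1)
h=hit("wrist",f(415,201),.101,M)[:2]
# rim top disc centre: top face circle extents (344..482,132..270) approx
c=hit("wrist",f(413,201),.096,M)[:2]
m=hit("wrist",f(471,166),.096,M)[:2];mi=hit("wrist",f(438,186),.096,M)[:2];p=hit("wrist",f(466,243),.063,M)[:2]
print(h.round(4),c.round(4),m.round(4),p.round(4))
print("mark",ang(m-h),ang(m-c),ang(m-mi),np.linalg.norm(m-c),"ptr",ang(p-c),np.linalg.norm(p-c),"machine -x",np.degrees(YAW)-180)
# v2,v6 inner->outer direction
for fl,o,i in(("v2",(531,450),(507,409)),):
    M2=np.load(fl+".npz")["M"];g=lambda a,b:(100+a/4.444,20+b/4.444)
    print(ang(hit("wrist",g(*o),.096,M2)[:2]-hit("wrist",g(*i),.096,M2)[:2]))
M6=np.load("v6.npz")["M"];g=lambda a,b:(210+a/4.615,b/4.615)
print(ang(hit("wrist",g(213,492),.096,M6)[:2]-hit("wrist",g(237,440),.096,M6)[:2]))
# console edges yaw from v7
q=[hit("wrist",f(*a),.06,M)[:2] for a in((158,350),(388,478),(578,180))]
print("yaw",ang(q[0]-q[1]),ang(q[1]-q[2])-90)
P=(.468,-.172)
for z in(.13,.068):print(rel(*P,z,np.radians(-60)))
E
```

```text
[ 0.4664 -0.1712] [ 0.4665 -0.171 ] [ 0.4697 -0.2028] [ 0.4333 -0.1905]
mark -84.0 -84.1 -83.9 0.03197566251932461 ptr -149.6 0.03850395893618776 machine -x -146.9
-85.8
-81.3
yaw 32.7 32.5
(array([ 83.5,  48.4, 140.8]), array([ -0. ,   0. , -56.9]), 'q6', np.float64(1.7))
(array([ 83.5,  48.4, 202.8]), array([ -0. ,   0. , -56.9]), 'q6', np.float64(1.7))
```

Emit:
{"op": "carry_out", "data": {"rows": [[0.015,0.01,0,0,0,-8],[0.03,0.02,0,0,0,-16],[0.045,0.03,0.02,0,0,-24],[0.06,0.04,0.04,0,0,-32],[0.075,0.045,0.06,0,0,-40],[0.083,0.048,0.09,0,0,-48],[0.083,0.048,0.12,0,0,-57],[0.083,0.048,0.135,0,0,-57],[0.083,0.048,0.135,0,0,-57],[0.083,0.048,0.135,0,0,-57]], "jaw": 30}}

```text
t: 49.22
tool_pos: [0.4683, -0.1716, 0.1377]
orientation: [3.034, 0.813, 0.001]
force: [0.7, -0.9, 0.3]
opening: 0.082
gripper_force: 0.0
```

```bash
python3 - <<'E'
from h import *
s=robot.read_state();print(s["tool_pos"],s["opening"],s["q"].round(2))
print(rel(.4675,-.1715,.068,np.radians(-60)))
E
```

```text
[ 0.46832404 -0.17155249  0.1377387 ] 0.08197094155005569 [-0.45 -0.09  1.86  0.    1.37  0.59]
(array([-0.7, -0.5, 69.7]), array([ 0., -0., -0.]), 'q6', np.float64(0.59))
```

Emit:
{"op": "carry_out", "data": {"rows": [[-0.0005,-0.0005,0.03,0,0,0],[-0.0005,-0.0005,0.06,0,0,0],[-0.0005,-0.0005,0.0695,0,0,0],[-0.0005,-0.0005,0.0695,0,0,0]]}}

```text
t: 49.72
tool_pos: [0.4675, -0.1713, 0.0681]
orientation: [3.034, 0.815, 0.0]
force: [0.0, 0.5, 0.4]
opening: 0.0818
gripper_force: 0.0
```

Emit:
{"op": "carry_out", "data": {"rows": [[0,0,0,0,0,0],[0,0,0,0,0,0],[0,0,0,0,0,0],[0,0,0,0,0,0]], "jaw": 255, "force": 15}}

```text
t: 50.22
tool_pos: [0.468, -0.1715, 0.0686]
orientation: [3.033, 0.816, 0.002]
force: [-0.9, 0.9, 5.7]
opening: 0.0639
gripper_force: 15.0
```

Emit:
{"op": "carry_out", "data": {"rows": [[0,0,0,0,0,7],[0,0,0,0,0,14],[0,0,0,0,0,21],[0,0,0,0,0,28],[0,0,0,0,0,35],[0,0,0,0,0,42],[0,0,0,0,0,49],[0,0,0,0,0,56],[0,0,0,0,0,63.5],[0,0,0,0,0,63.5],[0,0,0,0,0,63.5]]}}

```text
t: 51.6
tool_pos: [0.468, -0.1721, 0.0687]
orientation: [3.008, -0.903, 0.003]
force: [-1.0, -2.2, 5.2]
opening: 0.0635
gripper_force: 15.0
```

Emit:
{"op": "carry_out", "data": {"rows": [[0,0,0,0,0,0],[0,0,0,0,0,0],[0,0,0,0,0,0],[0,0,-0.04,0,0,0],[0,0,-0.08,0,0,0],[-0.02,0,-0.13,0,0,0],[-0.05,0,-0.17,0,0,0],[-0.07,0,-0.19,0,0,0],[-0.07,0,-0.19,0,0,0]], "jaw": 30}}

```text
t: 52.72
tool_pos: [0.4094, -0.1327, 0.2595]
orientation: [3.009, -0.902, 0.007]
force: [1.0, 0.4, -1.0]
opening: 0.0823
gripper_force: 0.0
```

```bash
python3 - <<'E'
from h import *
s=robot.read_state();i=robot.read_camera("wrist");M=T(s);print(s["tool_pos"],s["q"].round(2))
np.savez("v8.npz",M=M,i=i)
u,v=proj("wrist",(.4675,-.1715,.1),M).astype(int);u0,v0=max(u-80,0),max(v-60,0);print(u0,v0)
cv2.imwrite("pics/w8.png",cv2.resize(i[v0:v0+120,u0:u0+160][:,:,::-1],(800,600),interpolation=cv2.INTER_CUBIC))
E
```

```text
[ 0.40939896 -0.13272688  0.25947293] [-0.43 -0.36  1.87  0.    1.63  1.72]
173 50
```

View pics/w8.png

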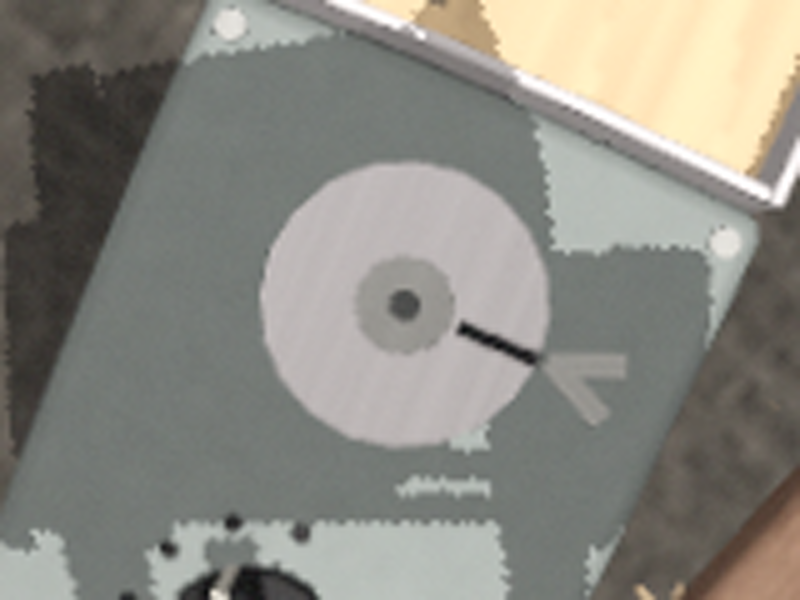

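The mark runs from (460,326) to (537,360), and the pointer tip at about (547,360) sits right at its end. I'll check the angle.

```bash
python3 - <<'E'
from h import *
v=np.load("v8.npz");M=v["M"];f=lambda a,b:(173+a/5,50+b/5)
ang=lambda d:np.degrees(np.arctan2(d[1],d[0])).round(1)
W=lambda a,b,z:hit("wrist",f(a,b),z,M)[:2]
c=W(405,304,.096);h=W(404,305,.101);m=W(539,361,.096);mi=W(460,326,.096)
t1=W(626,366,.0615);t2=W(600,418,.0615);n=W(548,362,.0615)
q=[W(*a,.06) for a in((756,222),(610,535))];r=[W(*a,.045) for a in((330,3),(772,207))]
print("mark",ang(m-c),ang(m-h),ang(m-mi),"ptr",ang((t1+t2)/2-h),ang(n-h),"edges",ang(q[0]-q[1]),ang(r[0]-r[1]))
i=v["i"];b=robot.read_camera("top");M=None
a=b[90:260,60:380];cv2.imwrite("pics/t9.png",cv2.resize(a[:,:,::-1],(800,425),interpolation=cv2.INTER_CUBIC))
E
```

```text
mark -146.2 -146.0 -146.9 ptr -147.0 -146.9 edges -57.0 32.6
```

View pics/t9.png

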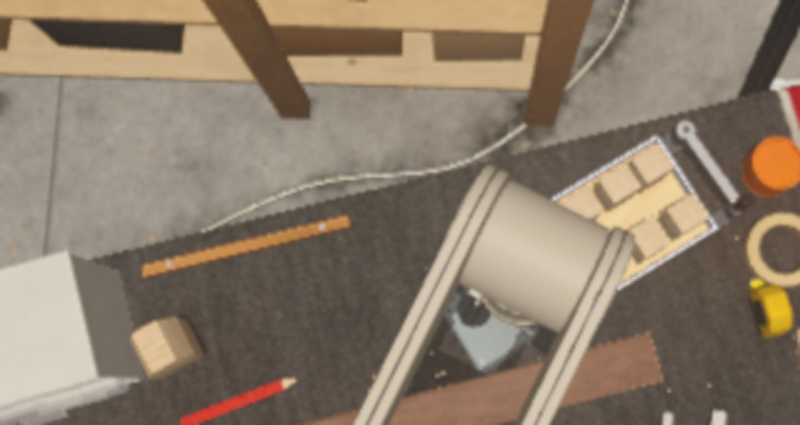

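The mark is within about 1° of the pointer, all five blanks are in the tray, the brace is out, and the bevelled block hasn't been moved. I'll hand the job in.

```bash
python3 -c "
from plant import robot
print(robot.close_job())"
```

```text
the job is handed in; nothing more can be done
None
```

The job is handed in: the brace is in its end detent, all five blanks stand on the tray floor, the selector is on click 5, and the pulley mark is within about 1° of the pointer.

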